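# Reset the suction unit after a filter change and clear its used handles

### The job

Get the suction unit ready for the next clinic: a fresh filter is in, so turn the captive nut on the filter housing clockwise until it is tight against its stop, then take the reset pin from the tray, use it to press the recessed reset button on the sloping panel fully in and hold it for about a second, and lay the pin flat back inside the tray. Lift every used suction handle off its hook and drop it into the swung-out enamel bin, then push the bin fully shut; do not knock over the beaker or the specula tub.

Things in the scene. Friction and masses are not known exactly. Their poses are not given: they have to be found in the camera images.
- unit: ENT suction unit, fixed, body 250 (x) x 220 (y) x 150 high, clear canister (radius 56, 175 high) beside it at x +45, y -172 from its origin. White panel at its front (-x) slopes 50 degrees to the horizontal, from 50 mm high at x -120 to 150 mm at x -36. On the flat top a round filter housing (radius 52, top 206 mm above the counter, axis at x +50, y 0). Origin: centre of underside
- reset_mouth (a point): centre of the mouth of the recessed reset hole, flush with the sloping panel, about 100 mm above the counter; z axis: outward normal of the panel (back towards the robot and 40 degrees above horizontal), x up the slope. Hole 18 mm in diameter with a black rim, 36 mm below a black window; the grey button (16 mm) is 7 mm down inside
- reset_button (a joint): how far the reset button is pressed in: 0 out, 0.005 m fully in; a spring pushes back, 1.5 N at first and 4 N fully in
- nut (a joint): angle of the captive hex nut on top of the filter housing, rad: grows as it is turned clockwise seen from above, stop (tight) at 2.6; stiff, takes about 0.15 N m. Chrome, 40 mm across flats, 30 mm high, axis vertical, does not rise or sink
- nut_grip (a point): on the axis of the nut, 10 mm below its top face and 21 mm above the filter housing's cover (TCP here brings the fingertips just clear of the cover); turns with the nut: its x axis is normal to one pair of flats, the other flats are at 60 and 120 degrees to it
- reset_pin: reset pin, loose, 151 mm long, lying flat in the tray: aluminium handle of square section 14 x 14, 90 long, then a 6 mm chrome rod with a rounded end. Origin on the axis inside the handle, 96 mm behind the tip, 35 mm behind the handle's front end; x axis points to the tip
- pin_tip (a point): end point of the reset pin's rod
- tray: low open steel instrument tray, fixed, 200 (x) x 280 (y), walls 18 high and 4 thick, inner floor 4 mm above the counter. Origin: centre of the underside
- rail: chrome hook rail, fixed: bar (12 mm thick) along local y, 320 long, 200 mm above the counter on end posts; four hooks of 5 mm wire at local y -120, -40, 40, 120 stand out from it to local -x, level for 70 mm at 200 mm height (wire axis), then turn up: end top 210 mm high, at local x -73. Origin on the counter below the middle of the bar
- bin_housing: white enamel housing of the tilting bin under a small quartz top, fixed, 240 wide (y), 160 deep (x), quartz top from 235 to 255 mm high; its front faces local -x, the front edge of the quartz top is at local x -73. Origin: centre of the underside
- bin (a joint): tilt of the white enamel bin, rad: 0 shut (front panel upright), 0.7 swung right out towards local -x of the housing; stays where it is left, about 2 N at the lip moves it. Bin 206 wide, 128 deep, front panel 196 high, hinged on its lower front edge (12 mm above the counter, at local x -68 of the housing)
- bin_lip (a point): middle of the chrome lip bar (12 mm thick, 196 long) along the top front edge of the bin; moves with the bin. When the bin is out, its mouth lies between this bar and the front edge of the quartz top, 90 to 118 mm wide and 190 mm long
- bin_floor (a point): middle of the inner floor of the bin, moves with it: z axis points up the bin, x from front panel to back (inside 5 mm to 123 mm behind the front), y across (inside +-95 mm)
- specula_tub: orange translucent round tub of specula, 68 dia x 55 high, bystander in the tray; origin at its underside
- beaker: frosted glass beaker, 70 dia x 90 high, bystander in the tray; origin at its underside
- ear_loop: chrome ear loop, 110 mm long thin rod, bystander lying in the tray
- tip_remover: black plastic tip remover, 90 x 34 x 26 high, bystander in the tray; origin at its underside
- handle0: used white suction handle, 125 mm long; two to four present, others None. Top: flat hanging eye 30 wide (y), 34 high (z), 8 thick (x), window 18 x 22, its centre 60 mm above the origin; then a 14 mm round grip (44 above to 17 mm below the origin), then a 9 mm clear tube to 48 mm below. z towards the eye (up when hanging), x along the hook. Hangs about 53 mm out from the bar
- handle1: used white suction handle, 125 mm long; two to four present, others None. Top: flat hanging eye 30 wide (y), 34 high (z), 8 thick (x), window 18 x 22, its centre 60 mm above the origin; then a 14 mm round grip (44 above to 17 mm below the origin), then a 9 mm clear tube to 48 mm below. z towards the eye (up when hanging), x along the hook. Hangs about 53 mm out from the bar
- handle2: used white suction handle, 125 mm long; two to four present, others None. Top: flat hanging eye 30 wide (y), 34 high (z), 8 thick (x), window 18 x 22, its centre 60 mm above the origin; then a 14 mm round grip (44 above to 17 mm below the origin), then a 9 mm clear tube to 48 mm below. z towards the eye (up when hanging), x along the hook. Hangs about 53 mm out from the bar
- handle3: used white suction handle, 125 mm long; two to four present, others None. Top: flat hanging eye 30 wide (y), 34 high (z), 8 thick (x), window 18 x 22, its centre 60 mm above the origin; then a 14 mm round grip (44 above to 17 mm below the origin), then a 9 mm clear tube to 48 mm below. z towards the eye (up when hanging), x along the hook. Hangs about 53 mm out from the bar
There are look-alikes about, which are no part of the job. What is shaped like the handle1 but blue or yellow is not meant.

How it is judged:
On the way, in this order (a step that is already met when the one before it is completed fails the run):
1. the captive nut is turned clockwise to its stop (value of joint nut above 2.45 rad), for 0.2 s.
2. the reset button is held fully in with the tip of the reset pin (value of joint reset_button above 0.0037 m and contact force between reset_pin and reset_button above 0.5 N), for 0.5 s.
At the end, for the whole second after the job is handed in: nut at 2.45 rad or more; reset button out again; reset pin at rest flat inside the tray (origin and tip within its walls and less than 25 mm above the counter); every suction handle that was present inside the bin; bin shut to within 0.06 rad (value of joint nut above 2.45 rad and value of joint reset_button below 0.0015 m and value of joint bin below 0.06 rad and x of handle0 in the frame of bin_floor between -0.064 and 0.064 m and y of handle0 in the frame of bin_floor between -0.1 and 0.1 m and z of handle0 in the frame of bin_floor between -0.005 and 0.16 m and x of handle1 in the frame of bin_floor between -0.064 and 0.064 m and y of handle1 in the frame of bin_floor between -0.1 and 0.1 m and z of handle1 in the frame of bin_floor between -0.005 and 0.16 m and x of handle2 in the frame of bin_floor between -0.064 and 0.064 m and y of handle2 in the frame of bin_floor between -0.1 and 0.1 m and z of handle2 in the frame of bin_floor between -0.005 and 0.16 m and x of handle3 in the frame of bin_floor between -0.064 and 0.064 m and y of handle3 in the frame of bin_floor between -0.1 and 0.1 m and z of handle3 in the frame of bin_floor between -0.005 and 0.16 m and x of reset_pin in the frame of tray between -0.1 and 0.1 m and y of reset_pin in the frame of tray between -0.14 and 0.14 m and z of reset_pin in the frame of tray between 0 and 0.025 m and x of pin_tip in the frame of tray between -0.1 and 0.1 m and y of pin_tip in the frame of tray between -0.14 and 0.14 m and z of pin_tip in the frame of tray between 0 and 0.025 m and linear speed of reset_pin below 0.03 m/s); the robot touches nothing.
It fails at once if the beaker is knocked over (angle between beaker's own z axis and vertical above 0.8 rad).
It fails at once if the specula tub is knocked over (angle between specula_tub's own z axis and vertical above 0.8 rad).
Of handle0, handle1, handle2, handle3 only 2 to 4 are there at a start; the rules pass over those that are not, and their reading is None.
At some moment in a run one of reset_pin may be knocked a few centimetres aside while the robot is not near it.
Once in a run the grip may slacken for a moment while it holds something.
It also fails if it takes over 210 s, if anything falls off the work surface, if the arm or the gripper's body presses on something with over 40 N, if the wrist force passes 120 N, or if a joint passes its speed limit or range.

### The arm

A 6-joint arm with a two-finger parallel gripper is mounted at the origin on the work surface. World frame = base frame: x ahead of the robot, y to its left, z up, the work surface at z = 0. Lengths are in m, angles in rad, forces in N, time in s.
With the tool pointing down it reaches from about 0.275 to 0.85 m from the base axis. Payload 5.2 kg.
Tool frame: the origin (TCP) lies between the finger pads, 19 mm behind the fingertips; this is the grasp point; z points along the fingers, y is the direction in which the jaws open and shut (so a half turn about z gives the same grasp; the last joint's range is limited). The gripper opens to 85 mm and grips with 20 to 120 N. Pads are 22 mm wide; open, the fingers measure 114 mm over their backs; the gripper's body (76 mm by 85 mm) begins 54 mm behind the grasp point. The pads swing forward as they close: fully open they stand 13 mm farther back than shut.
Start: joints at [0.942, 0.259, 1.535, -0, 1.348, -0.203], TCP at [0.227, 0.501, 0.25] pointing down, gripper open.
Joint ranges: [-3.14, 3.14], [-0.91, 2.08], [0.19, 2.58], [-1.22, 4.36], [0.22, 2.71], [-3.12, 3.12]. Speed limits (rad/s): [2.57, 2.57, 3.14, 3.14, 3.14, 3.14].

### API

Orientations are given as a rotation vector (axis times angle).
In Python, from bench import robot gives the robot as it stands.
- The arm moves only by the tool arm_command, never from a script. Its arguments are lists of equal length, an entry for each row: "delta_rot": the turn, a rotation vector about the world's x, y, z in degrees, a list of three; "offset": the shift along the world's x, y, z in mm, a list of three; "fingers": the opening, from -1 (shut) to 1 (fully open). A call has 1 to 20 rows; each row shifts and turns the pose as measured when the row begins; what a row does not reach is not made up. A row lasts 1/12 s, in which the tool goes at most 41.7 mm and 7.16 degrees, less where a joint would pass 70% of its speed; a pose out of reach is approached as far as the arm can. A call with a gripper value outside its range is refused whole. The fingers move at their own pace and stop on an object; "force" is the grip in N (left out, the last holds). Time passes only in rows, so rows that do not move let the fingers close. It gives the time, the measured TCP pose, the force and the opening at its end, in the units of the state.
- robot.get_state(): the state, without advancing time (a new reading comes with each control period).
- robot.snapshot(name): name is "side" or "top"; returns the picture (400x640x3 uint8, red, green, blue); there is no depth.
- robot.camera_model(name): a dict with "camera_matrix" (3x3 intrinsics, pixels), "distortion" ([k1, k2, p1, p2, k3] as OpenCV has them; the pictures are not rectified), "view" (4x4, takes a point from world to camera coordinates). Camera axes: x right, y up, looking along -z (the intrinsics and any distortion apply to the point x, -y, -z); pixel columns grow to the right and rows downward; lengths in m; the calibration is good to about 2 mm. A picture is of the moment at which its call begins. camera_model takes no time and is no camera call.
- robot.close_job(): hands the job in, once; it reports no verdict.
Trained networks look in the newest picture that a camera, given by its name, has taken for a name from the list of things; names that differ only in an ending like _2 or _b are one class to them, and where a whole thing is asked for, a point or a joint stands for the part that bears it (a point fixed in the world has none). Each returns a list of dicts, best first, with "conf" (0 to 1); they miss things now and then, are a little off and sometimes report something else, mostly with a low value. They report only what shows in the picture. A call takes as long as a camera call. They do not tell look-alikes from the thing itself.
- robot.outline_of(camera, name): "pixels" (400x640 bool, what is visible of it) and "box" ([left, top, right, bottom] as shares, 0 to 1, of the picture: columns of its width, rows of its height, round what is visible of it).
- robot.tip_of(camera, name): "xy" ([column, row] as shares, 0 to 1, of the picture: columns of its width, rows of its height: a listed point, or the origin of a listed thing).
The state is a dict: "time_s": time; "qpos": joint angles; "joint_vel": joint speeds; "joint_efforts": joint torques, N m; "ee_pos": TCP position; "tcp_rot": TCP orientation; "contact_force": force on the tool from outside, world axes, zero at the start; "ft_torque": the same for the moment, N m; "opening": opening from 0.0 (shut) to 1.0 (fully open).
Only numpy, scipy, OpenCV 4.12 (cv2) and the standard library are available. Lean on these libraries where they do the work, as an engineer would, in place of code of your own. Each camera call takes 0.05 s, during which the arm holds its last target.

## Working session

There is one attempt and no reset: what is moved stays moved. The work goes in short steps, Python scripts to look and compute and a tool call to move; the robot and the scene stay as the last step left them, time stands still between calls to the robot, and variables do not carry over. Pictures are saved under pics/ and viewed, and the job is handed in when it is done.

Besides the shell and the picture viewer there is one more tool, called after "Call:" by a JSON object that holds its "api" and its "payload", one argument or row to a line. arm_command: Moves the arm, as the interface text tells. Its arguments: {"type":"object","properties":{"delta_rot":{"type":"array"},"offset":{"type":"array"},"fingers":{"type":"array"},"force":{"type":"number"}},"required":["delta_rot","offset","fingers"]}

```bash
ls; mkdir -p pics
python3 - <<'E'
from bench import robot
import cv2,numpy as np
s=robot.get_state();print({k:np.round(v,3) for k,v in s.items()})
for n in ("side","top"):
    im=robot.snapshot(n);cv2.imwrite(f"pics/{n}0.png",im[:,:,::-1])
    c=robot.camera_model(n);print(n,np.round(np.array(c["camera_matrix"]),1).tolist(),c["distortion"],np.round(c["view"],3).tolist())
E
```

```text
pics
{'time_s': np.float64(0.0), 'qpos': array([ 0.942,  0.259,  1.536,  0.   ,  1.348, -0.203]), 'joint_vel': array([-0.   , -0.002,  0.001,  0.001,  0.001,  0.002]), 'joint_efforts': array([ 1.0000e-03, -4.4603e+01, -2.9057e+01, -0.0000e+00,  1.2000e-02,
        0.0000e+00]), 'ee_pos': array([0.227, 0.5  , 0.249]), 'tcp_rot': array([-6.64e-01, -3.07e+00,  3.00e-03]), 'contact_force': array([ 1.079, -0.495,  0.15 ]), 'ft_torque': array([-0.031,  0.034, -0.022]), 'opening': np.float64(1.0)}
side [[386.8, 0.0, 324.7], [0.0, 386.8, 202.6], [0.0, 0.0, 1.0]] [-0.06525215  0.          0.          0.          0.        ] [[0.291, -0.957, 0.007, -0.162], [0.655, 0.205, 0.727, -0.459], [-0.697, -0.207, 0.686, -0.709], [0.0, 0.0, 0.0, 1.0]]
top [[424.7, 0.0, 317.9], [0.0, 424.7, 203.4], [0.0, 0.0, 1.0]] [-0.01677805  0.          0.          0.          0.        ] [[0.027, -0.999, -0.024, 0.009], [0.992, 0.023, 0.128, -0.597], [-0.127, -0.027, 0.992, -1.083], [0.0, 0.0, 0.0, 1.0]]
```

```bash
cat > h.py <<'E'
from bench import robot
import cv2,numpy as np
from scipy.spatial.transform import Rotation as R
CM={n:robot.camera_model(n) for n in ("side","top")}
def cam(n):
    c=CM[n];return np.array(c["camera_matrix"]),np.array(c["distortion"],float),np.array(c["view"])
def ray(n,px):
    K,d,V=cam(n);u=cv2.undistortPoints(np.array([[px]],float),K,d)[0,0]
    dc=np.array([u[0],-u[1],-1.]);o=-V[:3,:3].T@V[:3,3];v=V[:3,:3].T@dc
    return o,v/np.linalg.norm(v)
def proj(n,p):
    K,d,V=cam(n);p=np.atleast_2d(p);q=p@V[:3,:3].T+V[:3,3];q=q*[1,-1,-1]
    return cv2.projectPoints(q,np.zeros(3),np.zeros(3),K,d)[0][:,0]
def tri(a,b):
    (o1,d1),(o2,d2)=ray("side",a),ray("top",b)
    A=np.array([d1,-d2]).T;t=np.linalg.lstsq(A,o2-o1,rcond=None)[0]
    p,q=o1+t[0]*d1,o2+t[1]*d2
    return (p+q)/2,np.linalg.norm(p-q)
def atz(n,px,z):
    o,d=ray(n,px);return o+d*(z-o[2])/d[2]
def tip(n,name):
    return [(np.array(r["xy"])*[640,400],r["conf"]) for r in robot.tip_of(n,name)]
E
python3 - <<'E'
from h import *
robot.snapshot("side");robot.snapshot("top")
for nm in ["unit","reset_mouth","nut_grip","reset_pin","pin_tip","tray","rail","bin_housing","bin_lip","bin_floor","specula_tub","beaker","handle1"]:
    S=tip("side",nm);T=tip("top",nm)
    print(nm,[(p.round(1).tolist(),round(c,2)) for p,c in S],[(p.round(1).tolist(),round(c,2)) for p,c in T])
    if S and T and nm!="handle1":
        p,e=tri(S[0][0],T[0][0]);print("    ",p.round(4),e.round(4))
print(robot.get_state()["time_s"])
E
```

```text
unit [([457.0, 284.9], 0.83)] [([464.7, 243.7], 0.62)]
     [ 0.5024 -0.374  -0.0073] 0.0006
reset_mouth [([436.7, 264.5], 0.83)] [([444.9, 261.0], 0.75), ([312.1, 255.0], 0.17)]
     [ 0.4556 -0.2959  0.1063] 0.0118
nut_grip [([497.1, 211.6], 0.88)] [([311.9, 252.8], 0.74), ([514.3, 224.5], 0.64), ([314.0, 268.4], 0.18)]
     [ 0.4038 -0.1628  0.4065] 0.3869
reset_pin [([298.4, 264.8], 0.67)] [([311.6, 266.2], 0.47)]
     [0.4322 0.0353 0.0083] 0.0028
pin_tip [([335.0, 269.3], 0.67)] [([179.9, 210.4], 0.55), ([350.2, 262.9], 0.47)]
     [0.498  0.1393 0.0954] 0.4492
tray [([298.9, 256.0], 0.76), ([341.2, 247.1], 0.59)] [([391.8, 206.3], 0.51)]
     [ 0.5151 -0.0648  0.0574] 0.2519
rail [] []
bin_housing [([199.2, 203.2], 0.94), ([340.4, 248.5], 0.65)] []
bin_lip [([176.0, 198.9], 0.79)] [([175.5, 275.0], 0.77), ([175.0, 214.8], 0.4)]
     [0.4074 0.3376 0.1824] 0.0029
bin_floor [([194.5, 196.3], 0.81)] [([170.3, 217.8], 0.84), ([468.5, 245.4], 0.6), ([355.3, 201.9], 0.52)]
     [0.5498 0.4072 0.0482] 0.0076
specula_tub [([271.4, 237.9], 0.68)] [([273.6, 239.3], 0.59), ([345.8, 232.4], 0.59)]
     [0.5011 0.1403 0.0046] 0.0025
beaker [([341.1, 246.1], 0.7)] [([343.2, 233.4], 0.62), ([273.9, 238.8], 0.39)]
     [ 0.5226 -0.0513  0.0123] 0.0119
handle1 [([326.1, 195.5], 0.75), ([355.6, 200.7], 0.64), ([373.9, 198.0], 0.56), ([385.2, 209.2], 0.49), ([411.7, 202.0], 0.44)] [([410.0, 157.6], 0.7), ([353.7, 201.7], 0.51), ([370.8, 166.5], 0.49), ([392.1, 206.6], 0.44), ([320.5, 194.7], 0.42)]
1.5
```

```bash
python3 - <<'E'
import cv2,numpy as np
s=cv2.imread("pics/side0.png");t=cv2.imread("pics/top0.png")
a=cv2.resize(s[130:260,270:430],None,fx=5,fy=4.5,interpolation=cv2.INTER_CUBIC)
cv2.imwrite("pics/c1.png",cv2.resize(s[140:250,270:430],None,fx=5,fy=5,interpolation=cv2.INTER_CUBIC))
cv2.imwrite("pics/c2.png",cv2.resize(t[140:300,250:430],None,fx=4,fy=3.7,interpolation=cv2.INTER_CUBIC))
cv2.imwrite("pics/c3.png",cv2.resize(t[165:315,400:600],None,fx=4,fy=4,interpolation=cv2.INTER_CUBIC))
E
python3 - <<'E'
import cv2,numpy as np
s=cv2.imread("pics/side0.png");t=cv2.imread("pics/top0.png")
cv2.imwrite("pics/c4.png",cv2.resize(t[140:300,70:240],None,fx=4,fy=3.7,interpolation=cv2.INTER_CUBIC))
cv2.imwrite("pics/c5.png",cv2.resize(s[110:225,120:250],None,fx=5,fy=5,interpolation=cv2.INTER_CUBIC))
cv2.imwrite("pics/c6.png",cv2.resize(s[190:340,395:595],None,fx=4,fy=4,interpolation=cv2.INTER_CUBIC))
E
cat > fit.py <<'E'
from h import *
from scipy.optimize import least_squares
def fit(obs,x0):
    def f(x,full=False):
        c,s=np.cos(x[2]),np.sin(x[2]);r=[]
        for n,l,px in obs:
            w=[x[0]+c*l[0]-s*l[1],x[1]+s*l[0]+c*l[1],l[2]]
            r.append(proj(n,w)[0]-px)
        return np.array(r) if full else np.ravel(r)
    o=least_squares(f,x0,loss="soft_l1");print(o.x.round(4));print(f(o.x,True).round(1).tolist());return o.x
def T3(a,off,sc): return np.array(off)+np.array(a)/np.array(sc)
c1=lambda *a:T3(a,(270,140),(5,5)); c2=lambda *a:T3(a,(250,140),(4,3.7));c3=lambda *a:T3(a,(400,165),(4,4))
c4=lambda *a:T3(a,(70,140),(4,3.7));c5=lambda *a:T3(a,(120,110),(5,5));c6=lambda *a:T3(a,(395,190),(4,4))
E
cat > fits.py <<'E'
from fit import *
S,T="side","top"
print("unit")
U=fit([(T,(.125,.11,.15),c3(310,35)),(T,(-.036,.11,.15),c3(165,250)),(T,(-.036,-.11,.15),c3(475,470)),(T,(.125,-.11,.15),c3(618,240)),
(T,(-.12,.11,.05),c3(40,370)),(T,(-.12,-.11,.05),c3(330,570)),(T,(.05,0,.206),c3(437,236)),
(S,(.125,.11,.15),c6(300,35)),(S,(-.036,.11,.15),c6(147,148)),(S,(-.036,-.11,.15),c6(452,378)),(S,(-.12,.11,.05),c6(18,328)),(S,(-.12,-.11,.05),c6(308,572)),
(S,(.05,0,.206),c6(401,125))],[.5,-.37,-.5])
print("rail")
RL=fit([(T,(0,.16,.206),c2(92,86)),(T,(0,-.16,.206),c2(660,152)),(S,(0,.16,.2),c1(118,52)),(S,(0,-.16,.2),c1(688,190)),(T,(-.073,.12,.21),c2(148,208))],[.6,0,-.1])
print("tray")
TR=fit([(T,(.1,.14,.018),c2(28,307)),(T,(.1,-.14,.018),c2(438,281)),(T,(-.1,-.14,.018),c2(460,552)),(T,(-.1,.14,.018),c2(42,578))],[.45,0,0])
print("housing")
H=fit([(T,(-.073,.12,.255),c4(110,397)),(T,(-.073,-.12,.255),c4(527,268)),(T,(.08,-.12,.255),c4(450,26)),(T,(.08,.12,.255),c4(37,150)),
(S,(-.073,.12,.255),c5(53,210)),(S,(-.073,-.12,.255),c5(517,197)),(S,(.08,-.12,.255),c5(553,38)),(S,(.08,.12,.255),c5(133,47))],[.6,.4,.2])
np.savez("fits.npz",U=U,RL=RL,TR=TR,H=H)
E
python3 fits.py
python3 - <<'E'
from fit import *
z=np.load("fits.npz");U=z["U"];c,s=np.cos(U[2]),np.sin(U[2]);Rm=np.array([[c,-s],[s,c]])
print("nut",U[:2]+Rm@[.05,0])
p,e=tri(c6(415,82),c3(471,228));print("nut top tri",p,e)
p,e=tri([434,264.8],[446.7,259.2]);print("hole tri",p,e)
a=np.deg2rad(50);nl=np.array([-np.sin(a),0,np.cos(a)]);nw=np.r_[Rm@nl[:2],nl[2]];p0=np.r_[U[:2]+Rm@[-.12,0],.05]
for n,px in(("side",(434,264.8)),("top",(446.7,259.2)),("side",(436.7,264.5)),("top",(444.9,261))):
    o,d=ray(n,px);q=o+d*((p0-o)@nw)/(d@nw);print(n,q, Rm.T@(q[:2]-U[:2]))
print("normal",nw)
for nm,a,b in(("h1",(326.1,195.5),(320.5,194.7)),("h2",(355.6,200.7),(353.7,201.7)),("h3",(385.2,209.2),(392.1,206.6))):print(nm,*tri(a,b))
print("lip L",*tri(c5(72,458),c4(250,549))," R",*tri(c5(482,440),c4(590,443)))
print("pin",atz("top",(311.6,266.2),.011),atz("side",(298.4,264.8),.011),"tip",atz("top",c2(395,453),.011),atz("side",(335,269.3),.011))
t=cv2.imread("pics/top0.png");s_=cv2.imread("pics/side0.png")
cv2.imwrite("pics/c7.png",np.hstack([cv2.resize(t[200:245,490:540],None,fx=8,fy=8,interpolation=cv2.INTER_CUBIC),cv2.resize(s_[195:240,470:520],None,fx=8,fy=8,interpolation=cv2.INTER_CUBIC)]))
E
```

```text
unit
[ 0.4994 -0.3778 -0.598 ]
[[-0.1, -0.8], [-1.5, 0.3], [0.7, 0.9], [2.0, 1.7], [1.2, -0.3], [1.2, 1.1], [0.2, -0.6], [-1.3, -0.8], [-3.3, -0.7], [0.7, 1.4], [-1.0, -2.5], [-0.2, -0.1], [0.2, -1.6]]
rail
[ 0.6485 -0.0369 -0.1022]
[[0.6, 0.1], [-0.8, -0.5], [0.3, -1.2], [0.6, 0.8], [-0.6, 0.6]]
tray
[0.4597 0.0404 0.0943]
[[-1.1, -1.3], [0.6, -1.6], [1.3, 1.1], [-0.8, 1.2]]
housing
[0.5716 0.4005 0.3444]
[[-1.6, 0.5], [1.1, 0.2], [1.0, -0.5], [-0.3, 0.3], [-1.7, -0.5], [0.3, -0.8], [0.9, -0.7], [-0.2, 0.0]]
nut [ 0.54068657 -0.40596684]
nut top tri [ 0.54095284 -0.40756822  0.23585978] 0.006551830312677414
hole tri [ 0.45919133 -0.29599425  0.10131152] 0.0008770274788897635
side [ 0.46037993 -0.296573    0.10010269] [-0.07795885  0.04519625]
top [ 0.45912717 -0.29627353  0.09866788] [-0.0791628   0.04473844]
side [ 0.46014943 -0.30215826  0.10362316] [-0.07500483  0.04045051]
top [ 0.45465732 -0.29354117  0.09243208] [-0.08439526  0.04448008]
normal [-0.63310135  0.43128503  0.64278761]
h1 [0.61083135 0.01437791 0.10432242] 0.0031419654146242273
h2 [ 0.59319379 -0.06968913  0.12367918] 0.008048125816525706
h3 [ 0.58117014 -0.1564927   0.12907503] 0.003474473391281375
lip L [0.3738542  0.43781426 0.17541377] 0.0023941205626199034  R [0.44391153 0.24535414 0.17841084] 0.0006236794842423939
pin [0.43179593 0.03660825 0.011     ] [0.4307516  0.03312814 0.011     ] tip [ 0.44434397 -0.06173495  0.011     ] [ 0.44512003 -0.06215476  0.011     ]
```

Run:
```python
from fit import *
f=lambda x,y:(490+x/8,200+y/8)
P=np.array([atz("top",f(*q),.237) for q in [(118,190),(150,105),(238,105),(287,180),(250,262),(162,265)]])
print(P.round(4),P.mean(0)); d=P-P.mean(0); print(np.degrees(np.arctan2(d[:,1],d[:,0])).round(1), (np.degrees(np.arctan2(d[:,1],d[:,0]))%60).round(1),np.linalg.norm(d[:,:2],axis=1))
print("tube end",*tri(c6(530,213),c3(550,245)),"elbow",*tri(c6(672,262),c3(683,340)))
M=R.from_rotvec(robot.get_state()["tcp_rot"]).as_matrix();print("jaw deg",np.degrees(np.arctan2(M[1,1],M[0,1])),M.round(3))
# oven top
print("jig", [atz("top",p,.0).round(3) for p in [(580,190),(432,125)]])
```

```text
[[ 0.5369 -0.3828  0.237 ]
 [ 0.5599 -0.392   0.237 ]
 [ 0.5605 -0.4155  0.237 ]
 [ 0.5406 -0.4279  0.237 ]
 [ 0.5184 -0.4173  0.237 ]
 [ 0.5171 -0.3939  0.237 ]] [ 0.53889407 -0.40492105  0.237     ]
[  95.3   31.5  -26.2  -85.7 -148.8  153.3] [35.3 31.5 33.8 34.3 31.2 33.3] [0.02220422 0.02467534 0.02405441 0.02305658 0.0239311  0.02443906]
tube end [ 0.54037727 -0.49363372  0.1543322 ] 0.001668127238005853 elbow [ 0.48584576 -0.54839312  0.19289583] 0.004801138199073304
jaw deg 65.60519274775177 [[-0.911  0.413 -0.   ]
 [ 0.413  0.911 -0.   ]
 [ 0.    -0.    -1.   ]]
jig [array([ 0.655, -0.687,  0.   ]), array([ 0.829, -0.287,  0.   ])]
```

Call:
{"api": "arm_command", "payload": {
  "delta_rot": [
    [0, 0, 0],
    [0, 0, 0],
    [0, 0, 0],
    [0, 0, 0],
    [0, 0, 0],
    [0, 0, 0],
    [0, 0, 0],
    [0, 0, 0],
    [0, 0, 0],
    [0, 0, 0],
    [0, 0, 0],
    [0, 0, 0],
    [0, 0, 0],
    [0, 0, 0],
    [0, 0, 0],
    [0, 0, 0],
    [0, 0, 0],
    [0, 0, 0],
    [0, 0, 0],
    [0, 0, 0]
  ],
  "offset": [
    [13, -38, 5],
    [13, -38, 5],
    [13, -38, 5],
    [13, -38, 5],
    [13, -38, 5],
    [13, -38, 5],
    [13, -38, 5],
    [13, -38, 5],
    [13, -38, 5],
    [13, -38, 5],
    [13, -38, 5],
    [13, -38, 5],
    [13, -38, 5],
    [13, -38, 5],
    [13, -38, 5],
    [13, -38, 5],
    [13, -38, 5],
    [13, -38, 5],
    [13, -38, 5],
    [13, -38, 5]
  ],
  "fingers": [0.4, 0.4, 0.4, 0.4, 0.4, 0.4, 0.4, 0.4, 0.4, 0.4, 0.4, 0.4, 0.4, 0.4, 0.4, 0.4, 0.4, 0.4, 0.4, 0.4],
  "force": 60
}}

```text
time_s: 3.17
ee_pos: [0.4826, -0.2792, 0.3545]
tcp_rot: [0.643, 3.063, 0.003]
contact_force: [0.4, 0.5, 0.0]
opening: 0.698
```

Call:
{"api": "arm_command", "payload": {
  "delta_rot": [
    [0, 0, -1],
    [0, 0, -1],
    [0, 0, -1],
    [0, 0, 0],
    [0, 0, 0],
    [0, 0, 0]
  ],
  "offset": [
    [14, -32, -8],
    [14, -32, -10],
    [14, -32, -10],
    [15, -30, -10],
    [0, 0, -10],
    [0, 0, 0]
  ],
  "fingers": [0.4, 0.4, 0.4, 0.4, 0.4, 0.4]
}}

```text
time_s: 3.67
ee_pos: [0.542, -0.4222, 0.3017]
tcp_rot: [0.74, 3.039, -0.002]
contact_force: [-0.4, -0.5, -0.5]
opening: 0.7
```

```bash
cat > look.py <<'E'
import sys
from h import *
# look.py name cam x0 y0 x1 y1
n,c=sys.argv[1:3];im=robot.snapshot(c)[:,:,::-1]
if len(sys.argv)>3:
    a,b,d,e=map(int,sys.argv[3:7]);im=im[b:e,a:d];f=min(800/(d-a),600/(e-b));im=cv2.resize(im,None,fx=f,fy=f,interpolation=cv2.INTER_CUBIC);print("scale",f)
cv2.imwrite(f"pics/{n}.png",im);s=robot.get_state()
print(s["time_s"],s["ee_pos"].round(4),s["tcp_rot"].round(3),s["contact_force"].round(2),s["opening"],s["qpos"].round(3))
E
python3 look.py n1 side 420 120 580 280; python3 look.py n2 top 440 150 600 270
```

```text
scale 3.75
3.7167 [ 0.5418 -0.4223  0.3023] [ 0.74   3.039 -0.004] [-0.61 -0.47  0.07] 0.702487944352744 [-0.827  0.48   1.085  0.006  1.563 -1.92 ]
scale 5.0
3.7667 [ 0.5419 -0.4213  0.3041] [ 0.738  3.037 -0.005] [0.32 0.04 0.4 ] 0.7013954676488781 [-0.826  0.478  1.085  0.006  1.564 -1.92 ]
```

Call:
{"api": "arm_command", "payload": {
  "delta_rot": [
    [0, 0, 0],
    [0, 0, 0],
    [0, 0, 0],
    [0, 0, 0],
    [0, 0, 0],
    [0, 0, 0]
  ],
  "offset": [
    [-2, 16, -10],
    [0, 0, 0],
    [0, 0, -20],
    [0, 0, -15],
    [0, 0, 0],
    [0, 0, 0]
  ],
  "fingers": [0.4, 0.4, 0.4, 0.4, 0.4, 0.4]
}}

```text
time_s: 4.27
ee_pos: [0.5408, -0.4007, 0.2705]
tcp_rot: [0.726, 3.027, -0.017]
contact_force: [-0.2, -0.1, 1.4]
opening: 0.7
```

Call:
{"api": "arm_command", "payload": {
  "delta_rot": [
    [0, 0, 0],
    [0, 0, 0],
    [0, 0, 0],
    [0, 0, 0],
    [0, 0, 0]
  ],
  "offset": [
    [0, -4, -10],
    [0, 0, -15],
    [0, 0, -10],
    [0, 0, 0],
    [0, 0, 0]
  ],
  "fingers": [0.4, 0.4, 0.4, 0.4, 0.4]
}}

```text
time_s: 4.68
ee_pos: [0.5426, -0.4064, 0.2415]
tcp_rot: [0.721, 3.018, -0.028]
contact_force: [-0.1, 0.6, -0.5]
opening: 0.7
```

```bash
python3 look.py n3 side 420 120 580 280; python3 look.py n4 side
```

```text
scale 3.75
4.7333 [ 0.5425 -0.4064  0.2414] [ 0.721  3.018 -0.028] [0.74 0.54 0.27] 0.6962866380413651 [-0.81   0.469  1.248  0.006  1.382 -1.913]
4.7833 [ 0.5426 -0.4064  0.2417] [ 0.721  3.018 -0.028] [0.75 0.42 0.05] 0.7005330419502174 [-0.81   0.469  1.248  0.006  1.382 -1.913]
```

```bash
cat >> h.py <<'E'
def down(jawdeg,flip=False):
    j=np.deg2rad(jawdeg);y=np.array([np.cos(j),np.sin(j),0]);z=np.array([0,0,-1.]);x=np.cross(y,z)
    return np.array([x,y,z]).T
def need(Rt,pt):
    s=robot.get_state();Rc=R.from_rotvec(s["tcp_rot"]).as_matrix()
    dr=np.degrees(R.from_matrix(Rt@Rc.T).as_rotvec())
    print("drot",dr.round(1),"doff mm",((np.array(pt)-s["ee_pos"])*1e3).round(1),"| pos",s["ee_pos"].round(4),"q",s["qpos"].round(2),"F",s["contact_force"].round(1),"open",round(float(s["opening"]),3),"t",s["time_s"])
E
python3 -c "
from h import *
need(down(63.2),[.5405,-.4058,.228])"
```

```text
drot [1.5 1.9 0.1] doff mm [ -2.1   0.6 -13.7] | pos [ 0.5426 -0.4064  0.2417] q [-0.81  0.47  1.25  0.01  1.38 -1.91] F [0.8 0.4 0.1] open 0.701 t 4.7833
```

Call:
{"api": "arm_command", "payload": {
  "delta_rot": [
    [1.5, 1.9, 0],
    [0, 0, 0],
    [0, 0, 0],
    [0, 0, 0]
  ],
  "offset": [
    [-2, 0.5, -5],
    [0, 0, -8],
    [0, 0, 0],
    [0, 0, 0]
  ],
  "fingers": [0.4, 0.4, 0.4, 0.4]
}}

```text
time_s: 5.12
ee_pos: [0.5414, -0.4069, 0.2305]
tcp_rot: [0.729, 3.052, -0.004]
contact_force: [-0.1, -0.4, 0.2]
opening: 0.698
```

```bash
python3 -c "
from h import *
need(down(63.2),[.5405,-.4058,.228])"
```

```text
drot [0.2 0.2 0.1] doff mm [-0.9  1.1 -2.5] | pos [ 0.5414 -0.4069  0.2305] q [-0.81  0.5   1.23  0.    1.41 -1.91] F [-0.1 -0.4  0.2] open 0.698 t 5.1167
```

Call:
{"api": "arm_command", "payload": {
  "delta_rot": [
    [0, 0, 0],
    [0, 0, 0],
    [0, 0, 0],
    [0, 0, 0],
    [0, 0, 0],
    [0, 0, 0]
  ],
  "offset": [
    [-1, 1, 0],
    [0, 0, 0],
    [0, 0, 0],
    [0, 0, 0],
    [0, 0, 0],
    [0, 0, 0]
  ],
  "fingers": [0.4, -1, -1, -1, -1, -1],
  "force": 70
}}

```text
time_s: 5.62
ee_pos: [0.541, -0.4048, 0.2315]
tcp_rot: [0.727, 3.048, -0.004]
contact_force: [0.5, 0.3, -0.0]
opening: 0.452
```

Call:
{"api": "arm_command", "payload": {
  "delta_rot": [
    [0, 0, -6],
    [0, 0, -6],
    [0, 0, -6],
    [0, 0, -6],
    [0, 0, -6],
    [0, 0, -6],
    [0, 0, -6],
    [0, 0, -6],
    [0, 0, -6],
    [0, 0, -6]
  ],
  "offset": [
    [0, 0, 0],
    [0, 0, 0],
    [0, 0, 0],
    [0, 0, 0],
    [0, 0, 0],
    [0, 0, 0],
    [0, 0, 0],
    [0, 0, 0],
    [0, 0, 0],
    [0, 0, 0]
  ],
  "fingers": [-1, -1, -1, -1, -1, -1, -1, -1, -1, -1]
}}

```text
time_s: 6.45
ee_pos: [0.5417, -0.4043, 0.2315]
tcp_rot: [2.205, 2.229, -0.008]
contact_force: [-0.2, -0.5, -1.1]
opening: 0.453
```

```bash
python3 look.py n5 side 420 120 580 280;  python3 -c "
from h import *
print(robot.get_state()['ft_torque']);need(down(63.2),[.5405,-.4058,.230])"
```

```text
scale 3.75
6.5 [ 0.5417 -0.4043  0.2314] [ 2.212  2.222 -0.008] [ 0.51 -0.64 -1.17] 0.4595294075730868 [-0.803  0.494  1.232 -0.005  1.409 -0.807]
[ 0.06994638 -0.01102007 -0.15417973]
drot [ 0.4  0.3 62.9] doff mm [-1.2 -1.5 -1.4] | pos [ 0.5417 -0.4043  0.2314] q [-0.8   0.49  1.23 -0.01  1.41 -0.81] F [ 0.5 -0.6 -1.2] open 0.46 t 6.5
```

Call:
{"api": "arm_command", "payload": {
  "delta_rot": [
    [0, 0, -6],
    [0, 0, -6],
    [0, 0, -6],
    [0, 0, -6],
    [0, 0, -6]
  ],
  "offset": [
    [0, 0, 0],
    [0, 0, 0],
    [0, 0, 0],
    [0, 0, 0],
    [0, 0, 0]
  ],
  "fingers": [-1, -1, -1, -1, -1]
}}

```text
time_s: 6.92
ee_pos: [0.5421, -0.4044, 0.2315]
tcp_rot: [2.718, 1.564, -0.01]
contact_force: [0.6, 0.0, -0.7]
opening: 0.456
```

```bash
python3 -c "
from h import *
print(robot.get_state()['ft_torque']);need(down(63.2),[.5405,-.4058,.230])"
```

```text
[ 0.04602029 -0.11302736  0.15188854]
drot [ 0.5  0.3 93.4] doff mm [-1.6 -1.4 -1.5] | pos [ 0.5421 -0.4044  0.2315] q [-0.8   0.5   1.23 -0.01  1.41 -0.27] F [ 0.6  0.  -0.7] open 0.456 t 6.9167
```

Call:
{"api": "arm_command", "payload": {
  "delta_rot": [
    [0, 0, -6],
    [0, 0, -6],
    [0, 0, -6],
    [0, 0, -6]
  ],
  "offset": [
    [0, 0, 0],
    [0, 0, 0],
    [0, 0, 0],
    [0, 0, 0]
  ],
  "fingers": [-1, -1, -1, -1]
}}

```text
time_s: 7.25
ee_pos: [0.5424, -0.4046, 0.2315]
tcp_rot: [2.989, 0.951, -0.012]
contact_force: [0.3, -0.4, -1.1]
opening: 0.452
```

```bash
python3 -c "
from h import *
print(robot.get_state()['ft_torque']);need(down(63.2),[.5405,-.4058,.230])"
```

```text
[ 0.06968831 -0.09860194  0.15132387]
drot [  0.6   0.2 117.9] doff mm [-1.9 -1.2 -1.5] | pos [ 0.5424 -0.4046  0.2315] q [-0.8   0.5   1.22 -0.01  1.42  0.15] F [ 0.3 -0.4 -1.1] open 0.452 t 7.25
```

Call:
{"api": "arm_command", "payload": {
  "delta_rot": [
    [0, 0, -6],
    [0, 0, -6],
    [0, 0, -4]
  ],
  "offset": [
    [0, 0, 0],
    [0, 0, 0],
    [0, 0, 0]
  ],
  "fingers": [-1, -1, -1]
}}

```text
time_s: 7.5
ee_pos: [0.5432, -0.4045, 0.2316]
tcp_rot: [3.093, 0.524, -0.011]
contact_force: [-1.4, -2.1, -2.5]
opening: 0.454
```

```bash
python3 -c "
from h import *
print(robot.get_state()['ft_torque']);need(down(63.2),[.5405,-.4058,.230])"
```

```text
[-0.07454859  0.17563588  3.93607611]
drot [  0.6   0.2 134. ] doff mm [-2.7 -1.3 -1.6] | pos [ 0.5432 -0.4045  0.2316] q [-0.8   0.5   1.22 -0.01  1.42  0.44] F [-1.4 -2.1 -2.5] open 0.454 t 7.5
```

Call:
{"api": "arm_command", "payload": {
  "delta_rot": [
    [0, 0, -1],
    [0, 0, 0],
    [0, 0, 0],
    [0, 0, 0],
    [0, 0, 0],
    [0, 0, 0],
    [0, 0, 0]
  ],
  "offset": [
    [0, 0, 0],
    [0, 0, 0],
    [0, 0, 0],
    [0, 0, 0],
    [0, 0, 0],
    [0, 0, 0],
    [0, 0, 0]
  ],
  "fingers": [-1, -1, -1, -1, 0.4, 0.4, 0.4]
}}

```text
time_s: 8.08
ee_pos: [0.5433, -0.4043, 0.2315]
tcp_rot: [3.093, 0.522, -0.014]
contact_force: [-0.4, -0.7, -0.8]
opening: 0.7
```

```bash
python3 -c "
from h import *
print(robot.get_state()['ft_torque']);need(down(63.2),[.5405,-.4058,.230])"
```

```text
[-0.02509166 -0.0180191   0.01365244]
drot [  0.7   0.2 134. ] doff mm [-2.8 -1.5 -1.5] | pos [ 0.5433 -0.4043  0.2315] q [-0.8   0.5   1.22 -0.01  1.42  0.44] F [-0.4 -0.7 -0.8] open 0.7 t 8.0833
```

Call:
{"api": "arm_command", "payload": {
  "delta_rot": [
    [0, 0, 0],
    [0, 0, 0],
    [0, 0, 0],
    [0, 0, 7],
    [0, 0, 7],
    [0, 0, 7],
    [0, 0, 7],
    [0, 0, 7],
    [0, 0, 7],
    [0, 0, 7],
    [0, 0, 7],
    [0, 0, 7],
    [0, 0, 7],
    [0, 0, 7],
    [0, 0, 0]
  ],
  "offset": [
    [0, 0, 25],
    [0, 0, 30],
    [0, 0, 30],
    [-10, 25, 5],
    [-10, 25, 5],
    [-10, 25, 0],
    [-10, 25, 0],
    [-10, 25, 0],
    [-10, 20, 0],
    [-10, 20, 0],
    [-10, 20, 0],
    [-10, 20, 0],
    [-10, 20, 0],
    [-10, 0, 0],
    [0, 0, 0]
  ],
  "fingers": [0.4, 0.4, 0.4, 0, 0, 0, 0, 0, 0, 0, 0, 0, 0, 0, 0]
}}

```text
time_s: 9.33
ee_pos: [0.4226, -0.1727, 0.3345]
tcp_rot: [2.067, 2.345, 0.003]
contact_force: [0.2, -0.1, -0.3]
opening: 0.5
```

```bash
python3 look.py p1 side; python3 look.py p2 top;python3 -c "
from h import *
print(tip('side','reset_pin'),tip('side','pin_tip'),tip('top','reset_pin'),tip('top','pin_tip'))
need(down(8),[.431,.035,.1])"
```

```text
9.3833 [ 0.4233 -0.1728  0.3347] [2.075 2.337 0.004] [-0.49  0.62 -0.12] 0.49747821697501227 [-6.330e-01  3.100e-02  1.600e+00  1.000e-03  1.494e+00 -7.520e-01]
9.4333 [ 0.424  -0.1736  0.3345] [2.077 2.335 0.004] [-0.27 -0.21  1.53] 0.5016660280801108 [-6.340e-01  3.200e-02  1.599e+00  1.000e-03  1.493e+00 -7.500e-01]
[(array([299.2 , 263.48]), 0.88)] [(array([336.768, 270.2  ]), 0.87), (array([435.904, 262.32 ]), 0.19)] [(array([312.576, 267.   ]), 0.6)] [(array([351.168, 261.12 ]), 0.58)]
drot [0.5 0.7 1.2] doff mm [   6.5  209.2 -233.5] | pos [ 0.4245 -0.1742  0.3335] q [-0.63  0.04  1.6   0.    1.49 -0.75] F [-0.5 -0.5  0.1] open 0.502 t 9.6333
```

```bash
python3 - <<'E'
from h import *
o=[atz("top",(313.2,266.8),.011),atz("side",(299,264),.011)];t=[atz("top",(350.2,262.2),.011),atz("side",(336,269.8),.011)]
print(o,t)
O=np.mean(o,0);T=np.mean(t,0);d=T-O;print(np.linalg.norm(d),np.degrees(np.arctan2(d[1],d[0])))
for n in("top","side"):
    print(n,[atz(n,p,.011).round(4) for p in ([(293.75,269.7)] if n=="top" else [])])
E
python3 look.py p3 side 230 210 370 300; python3 look.py p4 top 250 210 370 300
```

```text
[array([0.43033397, 0.03231295, 0.011     ]), array([0.43368321, 0.03251077, 0.011     ])] [array([ 0.44505704, -0.06556628,  0.011     ]), array([ 0.44434566, -0.06506031,  0.011     ])]
0.09854599268009746 -82.59972429599145
top [array([0.4213, 0.0838, 0.011 ])]
side []
scale 5.714285714285714
9.6833 [ 0.4244 -0.1741  0.3334] [2.075 2.34  0.003] [-0.09  0.55  0.48] 0.5029543906887306 [-6.340e-01  3.500e-02  1.598e+00  1.000e-03  1.493e+00 -7.540e-01]
scale 6.666666666666667
9.7333 [ 0.4243 -0.1741  0.3333] [2.074 2.34  0.003] [ 0.58  0.61 -0.97] 0.4994478847207961 [-6.340e-01  3.500e-02  1.599e+00  1.000e-03  1.493e+00 -7.540e-01]
```

Call:
{"api": "arm_command", "payload": {
  "delta_rot": [
    [0.5, 0.7, 0],
    [0, 0, 0],
    [0, 0, 0],
    [0, 0, 0],
    [0, 0, 0],
    [0, 0, 0],
    [0, 0, 0],
    [0, 0, 0],
    [0, 0, 0]
  ],
  "offset": [
    [1, 30, -20],
    [1, 34, -20],
    [1, 34, -20],
    [1, 34, -20],
    [1, 34, -20],
    [1, 34, -25],
    [0, 0, -30],
    [0, 0, -20],
    [0, 0, 0]
  ],
  "fingers": [0, 0, 0, 0, 0, 0, 0, 0, 0]
}}

```text
time_s: 10.48
ee_pos: [0.4323, 0.0295, 0.1529]
tcp_rot: [2.1, 2.331, -0.0]
contact_force: [-0.2, 0.2, 0.4]
opening: 0.5
```

```bash
python3 -c "
from h import *
need(down(7.4),[.431,.030,.027])"
```

```text
drot [0.2 0.2 1.4] doff mm [  -1.3    0.5 -125.9] | pos [0.4323 0.0295 0.1529] q [-0.19  0.14  1.94 -0.    1.05 -0.29] F [-0.2  0.2  0.4] open 0.5 t 10.4833
```

Call:
{"api": "arm_command", "payload": {
  "delta_rot": [
    [0, 0, 1.4],
    [0, 0, 0],
    [0, 0, 0],
    [0, 0, 0],
    [0, 0, 0],
    [0, 0, 0],
    [0, 0, 0]
  ],
  "offset": [
    [-1, 0, -20],
    [0, 0, -20],
    [0, 0, -20],
    [0, 0, -20],
    [0, 0, -15],
    [0, 0, 0],
    [0, 0, 0]
  ],
  "fingers": [0, 0, 0, 0, 0, 0, 0]
}}

```text
time_s: 11.07
ee_pos: [0.4378, 0.0264, 0.0589]
tcp_rot: [2.075, 2.347, 0.003]
contact_force: [0.2, -0.6, 0.3]
opening: 0.499
```

```bash
python3 look.py p5 side 230 190 370 300;python3 -c "
from h import *
need(down(7.4),[.431,.030,.027])"
```

```text
scale 5.454545454545454
11.1167 [0.438  0.0264 0.0591] [2.075 2.346 0.004] [ 0.66 -0.25 -0.39] 0.5004780830996981 [-0.193  0.296  2.039 -0.004  0.797 -0.313]
drot [0.3 0.5 0.4] doff mm [ -7.    3.6 -32.1] | pos [0.438  0.0264 0.0591] q [-0.19  0.3   2.04 -0.    0.8  -0.31] F [ 0.7 -0.3 -0.4] open 0.5 t 11.1167
```

Call:
{"api": "arm_command", "payload": {
  "delta_rot": [
    [0.3, 0.5, 0.4],
    [0, 0, 0],
    [0, 0, 0],
    [0, 0, 0]
  ],
  "offset": [
    [-7, 3.5, -5],
    [0, 0, -10],
    [0, 0, -8],
    [0, 0, 0]
  ],
  "fingers": [0, 0, 0, 0]
}}

```text
time_s: 11.45
ee_pos: [0.4337, 0.0293, 0.0394]
tcp_rot: [2.07, 2.356, 0.007]
contact_force: [-0.0, -0.3, 0.0]
opening: 0.499
```

```bash
python3 -c "
from h import *
need(down(7.4),[.431,.030,.027])"
```

```text
drot [ 0.   0.4 -0. ] doff mm [ -2.7   0.7 -12.4] | pos [0.4337 0.0293 0.0394] q [-0.19  0.33  2.06  0.    0.74 -0.32] F [-0.  -0.3  0. ] open 0.499 t 11.45
```

Call:
{"api": "arm_command", "payload": {
  "delta_rot": [
    [0, 0.4, 0],
    [0, 0, 0],
    [0, 0, 0],
    [0, 0, 0]
  ],
  "offset": [
    [-2, 1, -7],
    [-1, 0, -5],
    [0, 0, 0],
    [0, 0, 0]
  ],
  "fingers": [0, 0, 0, 0]
}}

```text
time_s: 11.78
ee_pos: [0.431, 0.0304, 0.0274]
tcp_rot: [2.072, 2.36, 0.001]
contact_force: [0.1, -0.5, -0.1]
opening: 0.503
```

```bash
python3 -c "
from h import *
need(down(7.4),[.431,.030,.027])"
```

```text
drot [ 0.   0.1 -0. ] doff mm [ 0.  -0.4 -0.4] | pos [0.431  0.0304 0.0274] q [-0.19  0.35  2.08  0.    0.72 -0.32] F [ 0.1 -0.5 -0.1] open 0.503 t 11.7833
```

Close on the handle, then lift slightly and look.

Call:
{"api": "arm_command", "payload": {
  "delta_rot": [
    [0, 0, 0],
    [0, 0, 0],
    [0, 0, 0],
    [0, 0, 0],
    [0, 0, 0],
    [0, 0, 0]
  ],
  "offset": [
    [0, 0, 0],
    [0, 0, 0],
    [0, 0, 0],
    [0, 0, 0],
    [0, 0, 0],
    [0, 0, 0]
  ],
  "fingers": [-1, -1, -1, -1, -1, -1],
  "force": 80
}}

```text
time_s: 12.28
ee_pos: [0.4314, 0.0304, 0.0283]
tcp_rot: [2.071, 2.36, 0.002]
contact_force: [-0.4, 0.5, -1.3]
opening: 0.134
```

Call:
{"api": "arm_command", "payload": {
  "delta_rot": [
    [0, 0, 0],
    [0, 0, 0],
    [0, 0, 0],
    [0, 0, 0],
    [0, 0, 0],
    [0, 0, 0],
    [0, 0, 0],
    [0, 0, 0]
  ],
  "offset": [
    [0, 0, 10],
    [0, 0, 25],
    [0, 0, 35],
    [0, 0, 35],
    [0, 0, 35],
    [0, 0, 35],
    [0, 0, 10],
    [0, 0, 0]
  ],
  "fingers": [-1, -1, -1, -1, -1, -1, -1, -1]
}}

```text
time_s: 12.95
ee_pos: [0.4264, 0.0312, 0.22]
tcp_rot: [-2.07, -2.357, 0.004]
contact_force: [0.7, -0.1, -1.2]
opening: 0.13
```

```bash
python3 look.py p6 side 230 130 430 280;python3 -c "
from h import *
need(down(7.4),[.431,.030,.20])"
```

```text
scale 4.0
13.0 [0.4264 0.0312 0.2192] [-2.07  -2.357  0.005] [-0.38 -0.49 -0.46] 0.1361138526763794 [-0.189  0.064  1.851  0.     1.233 -0.319]
drot [-0.1 -0.3 -0. ] doff mm [  4.6  -1.2 -19.2] | pos [0.4264 0.0312 0.2192] q [-0.19  0.06  1.85  0.    1.23 -0.32] F [-0.4 -0.5 -0.5] open 0.136 t 13.0
```

```bash
cat >> h.py <<'E'
U=np.load("fits.npz")["U"]
a_=np.deg2rad(50);_h=np.array([np.cos(U[2]),np.sin(U[2]),0])
nrm=-np.sin(a_)*_h+np.cos(a_)*np.array([0,0,1.])
_y=np.array([-_h[1],_h[0],0]);RP=np.array([nrm,_y,np.cross(nrm,_y)]).T
TIP=np.array([-.096,0,.016]);M=np.array([.4592,-.2963,.100])
def tipnow():
    s=robot.get_state();return s["ee_pos"]+R.from_rotvec(s["tcp_rot"]).as_matrix()@TIP
def press(dist):  # tcp for tip dist out of the mouth
    return M+nrm*dist-RP@TIP
E
python3 - <<'E'
from h import *
print("nrm",nrm,"RP z",RP[:,2]);print("tip pred px",proj("side",tipnow()),"seen 338.7,218.7", "handle rear", proj("side",tipnow()+ (R.from_rotvec(robot.get_state()["tcp_rot"]).as_matrix()@np.array([.151,0,0]))), "seen",230+172/4,130+325/4)
print(press(.12),press(.05));need(RP,press(.12))
E
```

```text
nrm [-0.63310135  0.43128503  0.64278761] RP z [-0.53123511  0.36189111 -0.76604444]
tip pred px [[337.21591982 219.38717732]] seen 338.7,218.7 handle rear [[271.52226439 211.10174251]] seen 273.0 211.25
[ 0.33094987 -0.20893269  0.25109883] [ 0.37526697 -0.23912264  0.2061037 ]
drot [35.1 21.2 46.2] doff mm [ -95.5 -240.1   31.9] | pos [0.4264 0.0312 0.2192] q [-0.19  0.06  1.85  0.    1.23 -0.32] F [-0.4 -0.5 -0.5] open 0.136 t 13.0
```

Call:
{"api": "arm_command", "payload": {
  "delta_rot": [
    [3.5, 2.1, 4.6],
    [3.5, 2.1, 4.6],
    [3.5, 2.1, 4.6],
    [3.5, 2.1, 4.6],
    [3.5, 2.1, 4.6],
    [3.5, 2.1, 4.6],
    [3.5, 2.1, 4.6],
    [3.5, 2.1, 4.6],
    [3.5, 2.1, 4.6],
    [3.5, 2.1, 4.6],
    [0, 0, 0]
  ],
  "offset": [
    [-9, -24, 8],
    [-9, -24, 8],
    [-9, -24, 8],
    [-9, -24, 8],
    [-9, -24, 4],
    [-9, -24, 0],
    [-9, -24, 0],
    [-9, -24, 0],
    [-9, -24, 0],
    [-9, -24, 0],
    [0, 0, 0]
  ],
  "fingers": [-1, -1, -1, -1, -1, -1, -1, -1, -1, -1, -1]
}}

```text
time_s: 13.92
ee_pos: [0.325, -0.2111, 0.2404]
tcp_rot: [-0.662, -2.323, -0.295]
contact_force: [-0.0, 0.5, -2.0]
opening: 0.13
```

```bash
sed -i 's/TIP=np.array(\[-.096/TIP=np.array([-.099/' h.py; python3 -c "
from h import *
need(RP,press(.12))"; python3 look.py p7 side
```

```text
drot [-2.8 -1.4 -1.9] doff mm [ 4.   3.4 12.6] | pos [ 0.325  -0.2111  0.2404] q [-0.76  0.45  1.5  -0.12  1.92 -1.78] F [-0.   0.5 -2. ] open 0.13 t 13.9167
13.9667 [ 0.3254 -0.2092  0.2406] [-0.667 -2.324 -0.296] [ 0.05  0.15 -2.2 ] 0.1323262637747427 [-0.763  0.449  1.507 -0.119  1.921 -1.772]
```

Call:
{"api": "arm_command", "payload": {
  "delta_rot": [
    [-2.8, -1.4, -1.9],
    [0, 0, 0],
    [0, 0, 0],
    [0, 0, 0]
  ],
  "offset": [
    [4, 3, 12],
    [15, -10, -15],
    [15, -10, -15],
    [0, 0, 0]
  ],
  "fingers": [-1, -1, -1, -1]
}}

```text
time_s: 14.3
ee_pos: [0.3598, -0.2235, 0.2179]
tcp_rot: [-0.738, -2.347, -0.268]
contact_force: [-0.4, 0.6, -1.1]
opening: 0.128
```

```bash
python3 -c "
from h import *
need(RP,press(.05));print(proj('side',tipnow()),proj('top',tipnow()))"; python3 look.py p8 side 380 180 480 280;python3 look.py p9 top 400 200 520 290
```

```text
drot [-0.  -0.1  0.6] doff mm [ 13.5 -14.4  -9.8] | pos [ 0.3598 -0.2235  0.2179] q [-0.75  0.5   1.45 -0.09  1.88 -1.71] F [-0.4  0.6 -1.1] open 0.128 t 14.3
[[419.57095714 265.69471918]] [[436.81199741 278.6045745 ]]
scale 6.0
14.35 [ 0.3588 -0.2226  0.219 ] [-0.737 -2.346 -0.269] [-1.33 -0.2  -1.66] 0.13207952729284658 [-0.748  0.5    1.454 -0.094  1.882 -1.706]
scale 6.666666666666667
14.4 [ 0.3584 -0.2225  0.2199] [-0.737 -2.346 -0.268] [-0.17  0.73 -0.81] 0.1316311985799602 [-0.748  0.499  1.454 -0.095  1.884 -1.706]
```

```bash
cat >> h.py <<'E'
def hole():
    t=tipnow()-M;up=np.cross(_y,nrm);up=up if up[2]>0 else -up
    s=robot.get_state();print("tip: out %.1f upslope %.1f left %.1f mm"%tuple(1e3*np.array([t@nrm,t@up,t@_y])),"F.n %.2f"%(s["contact_force"]@nrm),"op",round(float(s["opening"]),3));print("-n dir",-nrm.round(3))
    lat=-(t-(t@nrm)*nrm)*1e3;print("lateral fix mm",lat.round(1))
E
python3 -c "
from h import *
hole();need(RP,press(.03))"
```

```text
tip: out 73.8 upslope -4.7 left 3.5 mm F.n -0.10 op 0.132
-n dir [ 0.633 -0.431 -0.643]
lateral fix mm [ 0.5 -4.6  3.6]
drot [-0.1 -0.2  0.6] doff mm [ 27.7 -24.  -24.8] | pos [ 0.3584 -0.2225  0.2199] q [-0.75  0.5   1.45 -0.09  1.88 -1.71] F [-0.2  0.7 -0.8] open 0.132 t 14.4
```

Call:
{"api": "arm_command", "payload": {
  "delta_rot": [
    [0, 0, 0.6],
    [0, 0, 0],
    [0, 0, 0]
  ],
  "offset": [
    [14, -12, -12],
    [13, -12, -12],
    [0, 0, 0]
  ],
  "fingers": [-1, -1, -1]
}}

```text
time_s: 14.65
ee_pos: [0.3845, -0.2439, 0.1975]
tcp_rot: [-0.723, -2.349, -0.263]
contact_force: [-0.9, 0.2, -1.2]
opening: 0.137
```

```bash
python3 -c "
from h import *
hole();need(RP,press(.015));print(proj('side',tipnow()))"; python3 look.py q1 side 380 200 480 280; python3 -c "
from h import *
hole();need(RP,press(.012))"
```

```text
tip: out 33.6 upslope -0.3 left 1.2 mm F.n -0.11 op 0.137
-n dir [ 0.633 -0.431 -0.643]
lateral fix mm [-0.5 -1.1  0.2]
drot [-0.  -0.2 -0.1] doff mm [ 11.1  -9.  -12. ] | pos [ 0.3845 -0.2439  0.1975] q [-0.74  0.58  1.38 -0.1   1.88 -1.71] F [-0.9  0.2 -1.2] open 0.137 t 14.65
[[427.96520235 264.81932193]]
scale 7.5
14.7 [ 0.3837 -0.243   0.1987] [-0.723 -2.348 -0.263] [0.48 0.96 0.12] 0.13071919781352798 [-0.74   0.573  1.383 -0.098  1.881 -1.71 ]
tip: out 35.3 upslope -0.2 left 1.6 mm F.n 0.19 op 0.131
-n dir [ 0.633 -0.431 -0.643]
lateral fix mm [-0.8 -1.4  0.2]
drot [-0.1 -0.2 -0.1] doff mm [ 13.7 -11.2 -15.1] | pos [ 0.3837 -0.243   0.1987] q [-0.74  0.57  1.38 -0.1   1.88 -1.71] F [0.5 1.  0.1] open 0.131 t 14.7
```

Call:
{"api": "arm_command", "payload": {
  "delta_rot": [
    [0, 0, 0],
    [0, 0, 0],
    [0, 0, 0]
  ],
  "offset": [
    [8, -7, -9],
    [8, -6, -9],
    [0, 0, 0]
  ],
  "fingers": [-1, -1, -1]
}}

```text
time_s: 14.95
ee_pos: [0.3986, -0.2538, 0.1832]
tcp_rot: [-0.723, -2.348, -0.263]
contact_force: [-0.0, 1.3, -1.4]
opening: 0.131
```

```bash
python3 -c "
from h import *
hole();need(RP,press(0));print(proj('side',tipnow()))"; python3 look.py q2 side 380 200 480 280
```

```text
tip: out 11.3 upslope -0.3 left 1.0 mm F.n -0.33 op 0.131
-n dir [ 0.633 -0.431 -0.643]
lateral fix mm [-0.4 -0.9  0.2]
drot [-0.1 -0.2 -0.1] doff mm [ 6.5 -5.6 -7.3] | pos [ 0.3986 -0.2538  0.1832] q [-0.74  0.62  1.34 -0.1   1.88 -1.71] F [-0.   1.3 -1.4] open 0.131 t 14.95
[[431.66434262 264.97614226]]
scale 7.5
15.0 [ 0.3982 -0.2534  0.1841] [-0.722 -2.348 -0.263] [ 0.01 -0.02 -0.18] 0.13098621703786714 [-0.737  0.616  1.345 -0.096  1.877 -1.707]
```

Call:
{"api": "arm_command", "payload": {
  "delta_rot": [
    [0, 0, 0],
    [0, 0, 0],
    [0, 0, 0]
  ],
  "offset": [
    [6, -5, -6],
    [4, -3, -4],
    [0, 0, 0]
  ],
  "fingers": [-1, -1, -1]
}}

```text
time_s: 15.25
ee_pos: [0.4082, -0.2611, 0.1753]
tcp_rot: [-0.723, -2.349, -0.263]
contact_force: [-0.4, 0.8, -0.6]
opening: 0.133
```

```bash
python3 -c "
from h import *
hole();need(RP,press(-.012));print(proj('side',tipnow()))"
```

```text
tip: out -3.1 upslope 1.5 left 0.4 mm F.n 0.16 op 0.133
-n dir [ 0.633 -0.431 -0.643]
lateral fix mm [-1.   0.2 -1.1]
drot [-0.1 -0.2 -0.1] doff mm [ 4.4 -3.5 -7.1] | pos [ 0.4082 -0.2611  0.1753] q [-0.74  0.64  1.32 -0.1   1.88 -1.71] F [-0.4  0.8 -0.6] open 0.133 t 15.25
[[434.53646824 264.60305487]]
```

Call:
{"api": "arm_command", "payload": {
  "delta_rot": [
    [0, 0, 0],
    [0, 0, 0],
    [0, 0, 0]
  ],
  "offset": [
    [2, -2, -4],
    [2, -1.5, -2],
    [0, 0, 0]
  ],
  "fingers": [-1, -1, -1]
}}

```text
time_s: 15.5
ee_pos: [0.4122, -0.2646, 0.1693]
tcp_rot: [-0.722, -2.347, -0.263]
contact_force: [-0.5, 0.4, 1.2]
opening: 0.136
```

```bash
python3 -c "
from h import *
hole();need(RP,press(-.012));print(proj('side',tipnow()))"
```

```text
tip: out -10.9 upslope 0.1 left -0.2 mm F.n 1.28 op 0.136
-n dir [ 0.633 -0.431 -0.643]
lateral fix mm [ 0.1  0.2 -0.1]
drot [-0.1 -0.3 -0.1] doff mm [ 0.4 -0.  -1.1] | pos [ 0.4122 -0.2646  0.1693] q [-0.74  0.66  1.3  -0.1   1.88 -1.7 ] F [-0.5  0.4  1.2] open 0.136 t 15.5
[[435.60218727 265.27021384]]
```

Call:
{"api": "arm_command", "payload": {
  "delta_rot": [
    [0, 0, 0],
    [0, 0, 0]
  ],
  "offset": [
    [1.5, -1, -1.5],
    [0, 0, 0]
  ],
  "fingers": [-1, -1]
}}

```text
time_s: 15.67
ee_pos: [0.4132, -0.2652, 0.168]
tcp_rot: [-0.722, -2.345, -0.264]
contact_force: [-0.4, 0.5, 0.7]
opening: 0.129
```

```bash
python3 -c "
from h import *
hole();need(RP,press(-.012))"
```

```text
tip: out -12.6 upslope -0.3 left -0.2 mm F.n 0.92 op 0.129
-n dir [ 0.633 -0.431 -0.643]
lateral fix mm [0.3 0.1 0.2]
drot [-0.2 -0.4 -0.1] doff mm [-0.6  0.7  0.1] | pos [ 0.4132 -0.2652  0.168 ] q [-0.74  0.66  1.3  -0.1   1.88 -1.7 ] F [-0.4  0.5  0.7] open 0.129 t 15.6667
```

Call:
{"api": "arm_command", "payload": {
  "delta_rot": [
    [0, 0, 0],
    [0, 0, 0],
    [0, 0, 0]
  ],
  "offset": [
    [1.5, -1, -1.5],
    [1.2, -1, -1.2],
    [0, 0, 0]
  ],
  "fingers": [-1, -1, -1]
}}

```text
time_s: 15.92
ee_pos: [0.4149, -0.2664, 0.1666]
tcp_rot: [-0.721, -2.341, -0.265]
contact_force: [-1.8, 0.8, 2.5]
opening: 0.134
```

```bash
python3 -c "
from h import *
hole();need(RP,press(-.012));print(proj('side',tipnow()))"; python3 look.py q3 side 380 200 480 280
```

```text
tip: out -15.1 upslope -0.5 left -0.3 mm F.n 3.12 op 0.134
-n dir [ 0.633 -0.431 -0.643]
lateral fix mm [0.4 0.  0.4]
drot [-0.3 -0.6 -0.1] doff mm [-2.3  1.8  1.6] | pos [ 0.4149 -0.2664  0.1666] q [-0.73  0.67  1.29 -0.1   1.88 -1.7 ] F [-1.8  0.8  2.5] open 0.134 t 15.9167
[[436.08333379 265.48990104]]
scale 7.5
15.9667 [ 0.415  -0.2665  0.1666] [-0.721 -2.341 -0.265] [-2.    2.49  3.1 ] 0.1335136365799473 [-0.734  0.672  1.292 -0.095  1.881 -1.704]
```

Call:
{"api": "arm_command", "payload": {
  "delta_rot": [
    [0, 0, 0],
    [0, 0, 0],
    [0, 0, 0]
  ],
  "offset": [
    [1.5, -1, -1.5],
    [1.2, -0.8, -1.2],
    [0, 0, 0]
  ],
  "fingers": [-1, -1, -1]
}}

```text
time_s: 16.22
ee_pos: [0.4152, -0.2664, 0.1666]
tcp_rot: [-0.719, -2.332, -0.267]
contact_force: [-0.8, 1.5, 2.8]
opening: 0.13
```

```bash
python3 -c "
from h import *
hole();need(RP,press(-.012))"
```

```text
tip: out -15.1 upslope -1.2 left -0.2 mm F.n 2.95 op 0.13
-n dir [ 0.633 -0.431 -0.643]
lateral fix mm [ 0.8 -0.3  0.9]
drot [-0.6 -1.1 -0.1] doff mm [-2.6  1.9  1.5] | pos [ 0.4152 -0.2664  0.1666] q [-0.73  0.68  1.29 -0.1   1.89 -1.7 ] F [-0.8  1.5  2.8] open 0.13 t 16.2167
```

Call:
{"api": "arm_command", "payload": {
  "delta_rot": [
    [-0.6, -1.1, 0],
    [0, 0, 0],
    [0, 0, 0]
  ],
  "offset": [
    [3, -2, -3],
    [3, -2, -3],
    [3, -2, -3]
  ],
  "fingers": [-1, -1, -1]
}}

```text
time_s: 16.47
ee_pos: [0.4157, -0.2666, 0.1655]
tcp_rot: [-0.717, -2.325, -0.271]
contact_force: [-11.9, 7.0, 17.2]
opening: 0.134
```

```bash
python3 -c "
from h import *
hole();need(RP,press(-.012))"
```

```text
tip: out -16.1 upslope -2.5 left -0.0 mm F.n 21.60 op 0.134
-n dir [ 0.633 -0.431 -0.643]
lateral fix mm [ 1.4 -0.9  1.9]
drot [-0.9 -1.4 -0. ] doff mm [-3.1  2.   2.7] | pos [ 0.4157 -0.2666  0.1655] q [-0.73  0.68  1.28 -0.1   1.9  -1.7 ] F [-11.9   7.   17.2] open 0.134 t 16.4667
```

Call:
{"api": "arm_command", "payload": {
  "delta_rot": [
    [-0.3, -0.4, 0],
    [-0.3, -0.4, 0],
    [-0.2, -0.2, 0],
    [-0.2, -0.2, 0],
    [-0.2, -0.2, 0],
    [-0.2, -0.2, 0],
    [-0.2, -0.2, 0],
    [-0.2, -0.2, 0],
    [-0.2, -0.2, 0],
    [-0.2, -0.2, 0],
    [-0.2, -0.2, 0],
    [-0.2, -0.2, 0],
    [-0.2, -0.2, 0],
    [-0.2, -0.2, 0]
  ],
  "offset": [
    [2, -1.4, -2],
    [2, -1.4, -2],
    [2, -1.4, -2],
    [2, -1.4, -2],
    [2, -1.4, -2],
    [2, -1.4, -2],
    [2, -1.4, -2],
    [2, -1.4, -2],
    [2, -1.4, -2],
    [2, -1.4, -2],
    [2, -1.4, -2],
    [2, -1.4, -2],
    [2, -1.4, -2],
    [2, -1.4, -2]
  ],
  "fingers": [-1, -1, -1, -1, -1, -1, -1, -1, -1, -1, -1, -1, -1, -1]
}}

```text
time_s: 17.63
ee_pos: [0.4178, -0.2665, 0.1673]
tcp_rot: [-0.723, -2.304, -0.259]
contact_force: [-9.5, 6.1, 12.7]
opening: 0.132
```

```bash
python3 -c "
from h import *
hole();need(RP,press(-.012));print(proj('side',tipnow()))"; python3 look.py q4 side 380 200 480 280
```

```text
tip: out -15.8 upslope -1.6 left -0.2 mm F.n 16.77 op 0.132
-n dir [ 0.633 -0.431 -0.643]
lateral fix mm [ 0.9 -0.4  1.2]
drot [-0.6 -2.6  0.2] doff mm [-5.2  1.9  0.8] | pos [ 0.4178 -0.2665  0.1673] q [-0.73  0.7   1.26 -0.1   1.92 -1.69] F [-9.5  6.1 12.7] open 0.132 t 17.6333
[[435.92445542 265.82952277]]
scale 7.5
17.6833 [ 0.4178 -0.2664  0.1673] [-0.723 -2.304 -0.259] [-9.63  5.82 12.72] 0.13452413499129043 [-0.726  0.696  1.264 -0.103  1.918 -1.687]
```

Call:
{"api": "arm_command", "payload": {
  "delta_rot": [
    [0, 0, 0],
    [0, 0, 0],
    [0, 0, 0],
    [0, 0, 0],
    [0, 0, 0],
    [0, 0, 0],
    [0, 0, 0]
  ],
  "offset": [
    [-7, 4.5, 7],
    [-7, 4.5, 7],
    [-9, 6, 9],
    [-12, 8, 12],
    [-12, 8, 12],
    [-12, 8, 12],
    [0, 0, 0]
  ],
  "fingers": [-1, -1, -1, -1, -1, -1, -1]
}}

```text
time_s: 18.27
ee_pos: [0.3581, -0.2273, 0.2264]
tcp_rot: [-0.726, -2.317, -0.255]
contact_force: [0.6, -0.9, 0.1]
opening: 0.134
```

```bash
python3 -c "
from h import *
hole();need(down(7.4),[.431,.03,.22]);print(proj('side',tipnow()))"; python3 look.py q5 side 380 180 480 280
```

```text
tip: out 76.6 upslope -0.8 left -1.4 mm F.n -0.74 op 0.134
-n dir [ 0.633 -0.431 -0.643]
lateral fix mm [1.2 0.9 0.6]
drot [-36.1 -23.2 -45.6] doff mm [ 72.9 257.3  -6.4] | pos [ 0.3581 -0.2273  0.2264] q [-0.74  0.51  1.43 -0.11  1.92 -1.71] F [ 0.6 -0.9  0.1] open 0.134 t 18.2667
[[421.35320739 265.55267793]]
scale 6.0
18.3167 [ 0.3589 -0.2279  0.2254] [-0.726 -2.318 -0.254] [ 0.25 -0.08  0.17] 0.13224646898107184 [-0.743  0.516  1.426 -0.114  1.919 -1.705]
```

Call:
{"api": "arm_command", "payload": {
  "delta_rot": [
    [-3.3, -2.1, -4.2],
    [-3.3, -2.1, -4.2],
    [-3.3, -2.1, -4.2],
    [-3.3, -2.1, -4.2],
    [-3.3, -2.1, -4.2],
    [-3.3, -2.1, -4.2],
    [-3.3, -2.1, -4.2],
    [-3.3, -2.1, -4.2],
    [-3.3, -2.1, -4.2],
    [-3.3, -2.1, -4.2],
    [-3.3, -2.1, -4.2],
    [0, 0, 0]
  ],
  "offset": [
    [6, 23, 2],
    [6, 23, 2],
    [6, 23, 2],
    [6, 23, 0],
    [6, 23, 0],
    [6, 23, 0],
    [7, 23, 0],
    [7, 23, 0],
    [7, 23, 0],
    [7, 23, 0],
    [7, 23, 0],
    [0, 0, 0]
  ],
  "fingers": [-1, -1, -1, -1, -1, -1, -1, -1, -1, -1, -1, -1]
}}

```text
time_s: 19.32
ee_pos: [0.4417, 0.0275, 0.2249]
tcp_rot: [2.106, 2.263, 0.014]
contact_force: [-0.9, 0.2, -0.2]
opening: 0.131
```

```bash
python3 -c "
from h import *
need(down(7.4),[.431,.03,.10])"; python3 look.py q6 side 230 130 430 280;  python3 look.py q7 side
```

```text
drot [1.5 2.5 3.3] doff mm [ -10.7    2.5 -124.9] | pos [0.4417 0.0275 0.2249] q [-0.18  0.06  1.84 -0.02  1.19 -0.24] F [-0.9  0.2 -0.2] open 0.131 t 19.3167
scale 4.0
19.3667 [0.4417 0.0258 0.2249] [2.102 2.269 0.012] [-0.48  0.23 -1.37] 0.13502581934699054 [-0.179  0.059  1.843 -0.021  1.195 -0.249]
19.4167 [0.4417 0.0242 0.2247] [2.102 2.27  0.01 ] [-0.03 -1.11 -1.14] 0.12966885975228634 [-0.183  0.06   1.842 -0.021  1.196 -0.252]
```

Call:
{"api": "arm_command", "payload": {
  "delta_rot": [
    [1.5, 2.5, 3.3],
    [0, 0, 0],
    [0, 0, 0],
    [0, 0, 0],
    [0, 0, 0],
    [0, 0, 0]
  ],
  "offset": [
    [-12, 5, -20],
    [0, 0, -30],
    [0, 0, -30],
    [0, 0, -30],
    [0, 0, -20],
    [0, 0, 0]
  ],
  "fingers": [-1, -1, -1, -1, -1, -1]
}}

```text
time_s: 19.92
ee_pos: [0.4346, 0.0213, 0.0913]
tcp_rot: [2.062, 2.369, 0.003]
contact_force: [-0.7, -0.5, -0.7]
opening: 0.128
```

```bash
python3 -c "
from h import *
need(down(7.4),[.429,.03,.03])"
```

```text
drot [-0.   0.1 -0.5] doff mm [ -5.6   8.7 -61.3] | pos [0.4346 0.0213 0.0913] q [-0.21  0.24  2.01  0.    0.89 -0.35] F [-0.7 -0.5 -0.7] open 0.128 t 19.9167
```

Call:
{"api": "arm_command", "payload": {
  "delta_rot": [
    [0, 0, 0],
    [0, 0, 0],
    [0, 0, 0],
    [0, 0, 0],
    [0, 0, 0]
  ],
  "offset": [
    [-6, 8, -10],
    [-1, 0, -15],
    [-1, 0, -15],
    [-1, 0, -8],
    [0, 0, 0]
  ],
  "fingers": [-1, -1, -1, -1, -1]
}}

```text
time_s: 20.33
ee_pos: [0.4296, 0.0222, 0.0428]
tcp_rot: [2.069, 2.363, 0.003]
contact_force: [-0.2, -0.4, -1.2]
opening: 0.131
```

```bash
python3 -c "
from h import *
need(down(7.4),[.429,.03,.029])";python3 look.py q8 side 230 190 370 300
```

```text
drot [-0.1  0.1 -0.2] doff mm [ -0.6   7.8 -13.8] | pos [0.4296 0.0222 0.0428] q [-0.21  0.32  2.07  0.    0.76 -0.34] F [-0.2 -0.4 -1.2] open 0.131 t 20.3333
scale 5.454545454545454
20.3833 [0.4302 0.0221 0.0435] [2.069 2.363 0.004] [ 0.36  0.21 -0.77] 0.13520141653221537 [-2.100e-01  3.160e-01  2.067e+00  2.000e-03  7.560e-01 -3.440e-01]
```

Call:
{"api": "arm_command", "payload": {
  "delta_rot": [
    [0, 0, 0],
    [0, 0, 0],
    [0, 0, 0],
    [0, 0, 0]
  ],
  "offset": [
    [0, 8, -3],
    [0, 2, -5],
    [0, 0, -5],
    [0, 0, 0]
  ],
  "fingers": [-1, -1, -1, -1]
}}

```text
time_s: 20.72
ee_pos: [0.4335, 0.0315, 0.0324]
tcp_rot: [2.067, 2.357, 0.009]
contact_force: [0.1, -0.3, -1.4]
opening: 0.133
```

```bash
python3 -c "
from h import *
need(down(7.4),[.429,.03,.029])"
```

```text
drot [-0.   0.5 -0.1] doff mm [-4.5 -1.5 -3.4] | pos [0.4335 0.0315 0.0324] q [-0.19  0.34  2.07  0.    0.72 -0.32] F [ 0.1 -0.3 -1.4] open 0.133 t 20.7167
```

Call:
{"api": "arm_command", "payload": {
  "delta_rot": [
    [0, 0, 0],
    [0, 0, 0],
    [0, 0, 0]
  ],
  "offset": [
    [-2, 0, -4],
    [0, 0, 0],
    [0, 0, 0]
  ],
  "fingers": [-1, -1, -1]
}}

```text
time_s: 20.97
ee_pos: [0.4318, 0.0319, 0.0284]
tcp_rot: [2.065, 2.358, 0.01]
contact_force: [0.4, 0.3, -0.9]
opening: 0.132
```

```bash
python3 -c "
from h import *
need(down(7.4),[.429,.03,.029])"
```

```text
drot [ 0.   0.5 -0.2] doff mm [-2.8 -1.9  0.6] | pos [0.4318 0.0319 0.0284] q [-0.19  0.35  2.08  0.    0.71 -0.32] F [ 0.4  0.3 -0.9] open 0.132 t 20.9667
```

Nearly at the floor; open and lift.

Call:
{"api": "arm_command", "payload": {
  "delta_rot": [
    [0, 0, 0],
    [0, 0, 0],
    [0, 0, 0],
    [0, 0, 0],
    [0, 0, 0],
    [0, 0, 0],
    [0, 0, 0],
    [0, 0, 0],
    [0, 0, 0]
  ],
  "offset": [
    [0, 0, -1],
    [0, 0, 0],
    [0, 0, 0],
    [0, 0, 5],
    [0, 0, 25],
    [0, 0, 40],
    [0, 0, 40],
    [0, 0, 40],
    [0, 0, 40]
  ],
  "fingers": [-0.2, -0.2, -0.2, -0.2, -0.2, -0.2, -0.2, -0.2, -0.2]
}}

```text
time_s: 21.72
ee_pos: [0.4234, 0.0331, 0.2188]
tcp_rot: [-2.064, -2.356, 0.006]
contact_force: [0.6, -0.4, -0.3]
opening: 0.401
```

```bash
python3 look.py r1 side 230 140 430 290;  python3 -c "
from h import *
need(down(7.4),[.429,.03,.029])"
```

```text
scale 4.0
21.7667 [0.4276 0.0325 0.2268] [2.069 2.362 0.004] [ 3.3  -0.07  5.19] 0.398122127458503 [-0.187  0.054  1.842  0.002  1.243 -0.32 ]
drot [-0.1  0.2 -0.2] doff mm [   1.4   -2.5 -197.8] | pos [0.4276 0.0325 0.2268] q [-0.19  0.05  1.84  0.    1.24 -0.32] F [ 3.3 -0.1  5.2] open 0.398 t 21.7667
```

```bash
cat >> h.py <<'E'
RL=np.load("fits.npz")["RL"];H=np.load("fits.npz")["H"]
def loc(F,x,y,z):
    c,s=np.cos(F[2]),np.sin(F[2]);return np.array([F[0]+c*x-s*y,F[1]+s*x+c*y,z])
E
python3 - <<'E'
from h import *
from fit import c1,c2
for k,a,b in((.04,c1(278,158),c2(288,208)),(-.04,c1(428,192),c2(430,219)),(-.12,c1(585,222),c2(572,230))):
    e=loc(RL,-.053,k,.206);print(k,e.round(4),proj("side",e).round(1),a,proj("top",e).round(1),b, "tri",*tri(a,b))
print("bin drop",loc(H,-.105,0,.23),np.degrees(H[2])+90,"rail jaw",np.degrees(RL[2])+90)
need(down(84.1),loc(RL,-.053,.04,.30))
E
python3 look.py r2 top 300 150 420 240
```

```text
0.04 [0.5998 0.0083 0.206 ] [[326.9 169.3]] [325.6 171.6] [[322.9 192.7]] [322.         196.21621622] tri [0.59223339 0.00985862 0.20390136] 0.0007687558538602401
-0.04 [ 0.5917 -0.0713  0.206 ] [[356.5 177.2]] [355.6 178.4] [[358.3 197.1]] [357.5        199.18918919] tri [ 0.58709166 -0.06982684  0.20534846] 0.0005960856143106641
-0.12 [ 0.5835 -0.1508  0.206 ] [[387.4 185.5]] [387.  184.4] [[393.9 201.5]] [393.         202.16216216] tri [ 0.58164816 -0.14887826  0.21040869] 0.0015557930151601995
bin drop [0.4727682  0.36507502 0.23      ] 109.73456724418715 rail jaw 84.14255540755909
drot [-0.2  0.1 76.5] doff mm [172.2 -24.2  73.2] | pos [0.4276 0.0325 0.2268] q [-0.19  0.05  1.84  0.    1.24 -0.32] F [ 3.3 -0.1  5.2] open 0.398 t 21.7667
scale 6.666666666666667
21.8167 [0.428  0.0323 0.2237] [2.068 2.362 0.005] [ 1.19 -0.28 -0.  ] 0.40677266843121757 [-0.187  0.057  1.847  0.002  1.234 -0.32 ]
```

Call:
{"api": "arm_command", "payload": {
  "delta_rot": [
    [0, 0, 7],
    [0, 0, 7],
    [0, 0, 7],
    [0, 0, 7],
    [0, 0, 7],
    [0, 0, 7],
    [0, 0, 7],
    [0, 0, 7],
    [0, 0, 7],
    [0, 0, 7],
    [0, 0, 6],
    [0, 0, 0],
    [0, 0, 0]
  ],
  "offset": [
    [0, 0, 20],
    [0, 0, 20],
    [0, 0, 20],
    [10, -2, 20],
    [20, -3, 0],
    [20, -3, 0],
    [20, -3, 0],
    [20, -3, 0],
    [20, -3, 0],
    [20, -3, 0],
    [20, -3, 0],
    [10, 0, 0],
    [0, 0, 0]
  ],
  "fingers": [0.2, 0.2, 0.2, 0.2, 0.2, 0.2, 0.2, 0.2, 0.2, 0.2, 0.2, 0.2, 0.2]
}}

```text
time_s: 22.9
ee_pos: [0.59, 0.009, 0.3106]
tcp_rot: [0.114, 3.135, 0.009]
contact_force: [0.1, -1.2, 0.0]
opening: 0.601
```

```bash
python3 -c "
from h import *
need(down(84.1),[.5945,.0103,.26])"; python3 look.py r3 side 270 100 430 220; python3 look.py r4 top 250 130 430 250
```

```text
drot [-0.3  0.2 -1.7] doff mm [  4.5   1.3 -50.6] | pos [0.59   0.009  0.3106] q [-0.18  0.3   1.34  0.01  1.51 -1.68] F [ 0.1 -1.2  0. ] open 0.601 t 22.9
scale 5.0
22.95 [0.5891 0.009  0.3105] [0.114 3.136 0.009] [-0.99 -0.22 -0.6 ] 0.5981108402167667 [-0.177  0.297  1.337  0.006  1.506 -1.675]
scale 4.444444444444445
23.0 [0.5883 0.0092 0.3108] [0.115 3.137 0.009] [-0.27 -1.22 -0.24] 0.6061511348043104 [-0.177  0.295  1.338  0.006  1.506 -1.675]
```

Call:
{"api": "arm_command", "payload": {
  "delta_rot": [
    [-0.3, 0.2, -1.7],
    [0, 0, 0],
    [0, 0, 0],
    [0, 0, 0]
  ],
  "offset": [
    [6, 1, -20],
    [0, 0, -25],
    [0, 0, -15],
    [0, 0, 0]
  ],
  "fingers": [0.2, 0.2, 0.2, 0.2]
}}

```text
time_s: 23.33
ee_pos: [0.5911, 0.0109, 0.2513]
tcp_rot: [0.168, 3.135, -0.001]
contact_force: [-1.1, -0.4, -0.5]
opening: 0.594
```

```bash
python3 -c "
from h import *
need(down(84.1),[.5945,.0103,.195])"; python3 look.py r5 side 270 100 430 220; python3 look.py r6 top 250 130 430 250
```

```text
drot [0.  0.1 0.2] doff mm [  3.4  -0.6 -56.3] | pos [0.5911 0.0109 0.2513] q [-0.17  0.33  1.43 -0.    1.38 -1.63] F [-1.1 -0.4 -0.5] open 0.594 t 23.3333
scale 5.0
23.3833 [0.5915 0.0109 0.2528] [ 1.670e-01  3.134e+00 -1.000e-03] [ 0.27 -0.67  0.21] 0.6024950967296644 [-0.17   0.33   1.43  -0.     1.379 -1.634]
scale 4.444444444444445
23.4333 [0.5925 0.0107 0.2543] [ 1.670e-01  3.131e+00 -2.000e-03] [ 0.17 -0.03  0.08] 0.602491207804935 [-0.17   0.329  1.427 -0.     1.379 -1.634]
```

Call:
{"api": "arm_command", "payload": {
  "delta_rot": [
    [0, 0, 0],
    [0, 0, 0],
    [0, 0, 0],
    [0, 0, 0],
    [0, 0, 0]
  ],
  "offset": [
    [2, 0, -15],
    [0, 0, -15],
    [0, 0, -15],
    [0, 0, -8],
    [0, 0, 0]
  ],
  "fingers": [0.2, 0.2, 0.2, 0.2, 0.2]
}}

```text
time_s: 23.85
ee_pos: [0.5968, 0.0103, 0.2098]
tcp_rot: [0.167, 3.116, -0.005]
contact_force: [-0.2, -0.4, -0.0]
opening: 0.599
```

```bash
python3 -c "
from h import *
need(down(84.1),[.5945,.0103,.195])"; python3 look.py r7 side 290 110 370 210
```

```text
drot [0.2 1.2 0.3] doff mm [ -2.3  -0.  -14.8] | pos [0.5968 0.0103 0.2098] q [-0.17  0.36  1.5  -0.    1.27 -1.63] F [-0.2 -0.4 -0. ] open 0.599 t 23.85
scale 6.0
23.9 [0.5972 0.0103 0.2107] [ 0.167  3.115 -0.005] [ 0.19 -0.53 -0.13] 0.603777992710132 [-1.690e-01  3.570e-01  1.495e+00 -1.000e-03  1.266e+00 -1.632e+00]
```

Call:
{"api": "arm_command", "payload": {
  "delta_rot": [
    [0, 1.2, 0],
    [0, 0, 0],
    [0, 0, 0]
  ],
  "offset": [
    [-3, 0, -10],
    [0, 0, -6],
    [0, 0, 0]
  ],
  "fingers": [0.2, 0.2, 0.2]
}}

```text
time_s: 24.15
ee_pos: [0.5954, 0.01, 0.1973]
tcp_rot: [0.168, 3.132, -0.008]
contact_force: [-0.8, 0.8, -0.2]
opening: 0.595
```

```bash
python3 -c "
from h import *
need(down(84.1),[.5945,.0103,.195])"; python3 look.py r8 side 290 110 370 210
```

```text
drot [0.3 0.3 0.3] doff mm [-0.9  0.3 -2.3] | pos [0.5954 0.01   0.1973] q [-0.17  0.37  1.5  -0.    1.26 -1.63] F [-0.8  0.8 -0.2] open 0.595 t 24.15
scale 6.0
24.2 [0.5955 0.01   0.1976] [ 0.168  3.131 -0.008] [ 0.13 -0.64  0.27] 0.6014292810200947 [-0.168  0.375  1.503 -0.005  1.258 -1.63 ]
```

Call:
{"api": "arm_command", "payload": {
  "delta_rot": [
    [0, 0, 0],
    [0, 0, 0],
    [0, 0, 0],
    [0, 0, 0],
    [0, 0, 0],
    [0, 0, 0]
  ],
  "offset": [
    [-1, 0, -3],
    [0, 0, 0],
    [0, 0, 0],
    [0, 0, 0],
    [0, 0, 0],
    [0, 0, 0]
  ],
  "fingers": [0.2, -1, -1, -1, -1, -1],
  "force": 50
}}

```text
time_s: 24.7
ee_pos: [0.5951, 0.0098, 0.1955]
tcp_rot: [0.168, 3.129, -0.009]
contact_force: [-1.1, 0.9, -0.5]
opening: 0.34
```

```bash
python3 -c "
from h import *
need(down(84.1),[.5945,.0103,.206])"; python3 look.py r9 side 290 110 370 210
```

```text
drot [0.3 0.4 0.3] doff mm [-0.6  0.5 10.5] | pos [0.5951 0.0098 0.1955] q [-0.17  0.37  1.51 -0.    1.25 -1.63] F [-1.1  0.9 -0.5] open 0.34 t 24.7
scale 6.0
24.75 [0.5951 0.0098 0.1955] [ 0.168  3.129 -0.009] [ 0.58  0.04 -0.59] 0.3405611502947973 [-0.168  0.375  1.508 -0.005  1.251 -1.63 ]
```

Call:
{"api": "arm_command", "payload": {
  "delta_rot": [
    [0, 0, 0],
    [0, 0, 0],
    [0, 0, 0]
  ],
  "offset": [
    [0, 0, 7],
    [0, 0, 5],
    [0, 0, 0]
  ],
  "fingers": [-1, -1, -1]
}}

```text
time_s: 25.0
ee_pos: [0.5949, 0.0099, 0.2084]
tcp_rot: [0.168, 3.13, -0.008]
contact_force: [1.2, 0.8, -0.3]
opening: 0.342
```

```bash
python3 -c "
from h import *
need(down(84.1),[.5945,.0103,.2075])"; python3 look.py s1 side 290 110 370 210
```

```text
drot [0.3 0.4 0.3] doff mm [-0.4  0.4 -0.9] | pos [0.5949 0.0099 0.2084] q [-0.17  0.36  1.49 -0.    1.28 -1.63] F [ 1.2  0.8 -0.3] open 0.342 t 25.0
scale 6.0
25.05 [0.5949 0.0099 0.2081] [ 0.168  3.13  -0.008] [ 0.03  0.22 -0.32] 0.33653724708679156 [-0.168  0.365  1.491 -0.005  1.279 -1.63 ]
```

Call:
{"api": "arm_command", "payload": {
  "delta_rot": [
    [0, 0, 0],
    [0, 0, 0],
    [0, 0, 0]
  ],
  "offset": [
    [-8, 1, 0],
    [-8, 1, 0],
    [-6, 0.5, 0]
  ],
  "fingers": [-1, -1, -1]
}}

```text
time_s: 25.3
ee_pos: [0.5721, 0.0124, 0.2081]
tcp_rot: [0.168, 3.13, -0.008]
contact_force: [0.5, 0.4, -0.3]
opening: 0.344
```

Call:
{"api": "arm_command", "payload": {
  "delta_rot": [
    [0, 0, 0],
    [0, 0, 0],
    [0, 0, 0]
  ],
  "offset": [
    [-12, 1, 0],
    [-12, 1, 0],
    [0, 0, 0]
  ],
  "fingers": [-1, -1, -1]
}}

```text
time_s: 25.55
ee_pos: [0.5437, 0.0151, 0.2075]
tcp_rot: [0.168, 3.132, -0.008]
contact_force: [0.9, 0.4, -0.8]
opening: 0.342
```

```bash
python3 -c "
from h import *
need(down(109.7),loc(H,-.105,0.0,.35))"; python3 look.py s2 side 270 110 370 210
```

```text
drot [ 0.2  0.3 25.8] doff mm [-70.9 349.9 142.5] | pos [0.5437 0.0151 0.2075] q [-0.17  0.28  1.62 -0.    1.24 -1.64] F [ 0.9  0.4 -0.8] open 0.342 t 25.55
scale 6.0
25.6 [0.5448 0.0149 0.2077] [ 0.168  3.131 -0.008] [-0.26  0.7  -0.38] 0.3426813294772493 [-0.175  0.278  1.616 -0.005  1.241 -1.637]
```

Call:
{"api": "arm_command", "payload": {
  "delta_rot": [
    [0, 0, 0],
    [0, 0, 0],
    [0, 0, 0],
    [0, 0, 0],
    [0, 0, 3],
    [0, 0, 3],
    [0, 0, 3],
    [0, 0, 3],
    [0, 0, 3],
    [0, 0, 3],
    [0, 0, 3],
    [0, 0, 3],
    [0, 0, 2],
    [0, 0, 0]
  ],
  "offset": [
    [-10, 5, 38],
    [-10, 5, 38],
    [-10, 5, 38],
    [-10, 5, 38],
    [-4, 37, 2],
    [-4, 37, 2],
    [-4, 37, 2],
    [-4, 37, 2],
    [-4, 37, 2],
    [-4, 37, 2],
    [-4, 37, 2],
    [-3, 37, 2],
    [0, 34, 0],
    [0, 0, 0]
  ],
  "fingers": [-1, -1, -1, -1, -1, -1, -1, -1, -1, -1, -1, -1, -1, -1]
}}

```text
time_s: 26.77
ee_pos: [0.4711, 0.3788, 0.3855]
tcp_rot: [-0.556, 3.072, 0.0]
contact_force: [-0.6, -0.8, -1.0]
opening: 0.34
```

```bash
python3 -c "
from h import *
need(down(109.7),loc(H,-.105,0.0,.32))"; python3 look.py s3 side 100 20 300 220;python3 look.py s4 top 60 130 260 290
```

```text
drot [-0.2  1.1 -0.8] doff mm [  1.7 -13.8 -65.5] | pos [0.4711 0.3788 0.3855] q [ 0.5   0.3   1.16 -0.01  1.67 -1.43] F [-0.6 -0.8 -1. ] open 0.34 t 26.7667
scale 3.0
26.8167 [0.4714 0.3767 0.3856] [-5.540e-01  3.073e+00 -3.000e-03] [ 0.66 -0.28 -0.54] 0.34458821837414594 [ 0.494  0.3    1.157 -0.008  1.667 -1.434]
scale 3.75
26.8667 [0.4718 0.3746 0.3858] [-0.55   3.074 -0.005] [ 0.49 -0.67 -0.41] 0.3390588713358158 [ 0.491  0.298  1.159 -0.009  1.668 -1.435]
```

```bash
python3 -c "
from h import *
for y in (.045,0,-.045):print(loc(H,-.11,y,.235))
need(down(109.7),loc(H,-.11,0.045,.30))
print(proj('top',loc(H,-.11,.045,.2)),proj('side',loc(H,-.11,.045,.2)))"
```

```text
[0.45286702 0.40574371 0.235     ]
[0.46806186 0.3633867  0.235     ]
[0.4832567  0.32102968 0.235     ]
drot [-0.   1.1 -0.6] doff mm [-18.9  31.1 -85.8] | pos [0.4718 0.3746 0.3858] q [ 0.49  0.3   1.16 -0.01  1.67 -1.43] F [ 0.5 -0.7 -0.4] open 0.339 t 26.8667
[[144.8152548  253.68160528]] [[160.50548396 176.75075102]]
```

Call:
{"api": "arm_command", "payload": {
  "delta_rot": [
    [0, 1.1, 0],
    [0, 0, 0],
    [0, 0, 0],
    [0, 0, 0],
    [0, 0, 0]
  ],
  "offset": [
    [-10, 15, -10],
    [-10, 15, -20],
    [0, 0, -25],
    [0, 0, -25],
    [0, 0, 0]
  ],
  "fingers": [-1, -1, -1, -1, -1]
}}

```text
time_s: 27.28
ee_pos: [0.4544, 0.4002, 0.3055]
tcp_rot: [-0.538, 3.089, -0.001]
contact_force: [0.3, -0.7, -1.7]
opening: 0.342
```

```bash
python3 -c "
from h import *
need(down(109.7),loc(H,-.11,0.045,.24))";python3 look.py s5 side 100 20 300 220;python3 look.py s6 top 60 130 260 290
```

```text
drot [-0.   0.3 -0.1] doff mm [ -1.5   5.5 -65.5] | pos [0.4544 0.4002 0.3055] q [ 0.54  0.33  1.3  -0.    1.5  -1.38] F [ 0.3 -0.7 -1.7] open 0.342 t 27.2833
scale 3.0
27.3333 [0.4553 0.4004 0.3083] [-0.537  3.086  0.   ] [-0.84 -0.83  0.71] 0.34246497035955853 [ 0.539  0.327  1.3   -0.003  1.506 -1.376]
scale 3.75
27.3833 [0.4562 0.401  0.3106] [-5.370e-01  3.083e+00  3.000e-03] [ 0.66 -0.77  0.06] 0.3404267857502393 [ 0.539  0.326  1.296 -0.003  1.507 -1.376]
```

Call:
{"api": "arm_command", "payload": {
  "delta_rot": [
    [0, 0, 0],
    [0, 0, 0],
    [0, 0, 0],
    [0, 0, 0],
    [0, 0, 0]
  ],
  "offset": [
    [-3, -3, -15],
    [-1, 0, -20],
    [-1, 0, -20],
    [0, 0, -12],
    [0, 0, 0]
  ],
  "fingers": [-1, -1, -1, -1, -1]
}}

```text
time_s: 27.8
ee_pos: [0.4587, 0.3962, 0.2552]
tcp_rot: [-0.522, 3.064, 0.013]
contact_force: [-0.0, -0.1, -0.6]
opening: 0.341
```

```bash
python3 -c "
from h import *
need(down(109.7),loc(H,-.11,0.045,.24))";python3 look.py s7 side 100 20 300 220;python3 look.py s8 top 60 130 260 290
```

```text
drot [-0.8  1.8  0.4] doff mm [ -5.8   9.6 -15.2] | pos [0.4587 0.3962 0.2552] q [ 0.53  0.34  1.41 -0.    1.36 -1.38] F [-0.  -0.1 -0.6] open 0.341 t 27.8
scale 3.0
27.85 [0.4593 0.3965 0.2567] [-0.521  3.063  0.014] [ 0.03 -0.87  0.03] 0.3377611426568482 [ 0.531  0.336  1.412 -0.004  1.358 -1.376]
scale 3.75
27.9 [0.4595 0.3969 0.2575] [-0.521  3.061  0.015] [ 0.04  0.53 -0.02] 0.3351035451074277 [ 0.531  0.335  1.411 -0.004  1.358 -1.376]
```

Call:
{"api": "arm_command", "payload": {
  "delta_rot": [
    [0, 1.5, 0],
    [0, 0, 0],
    [0, 0, 0],
    [0, 0, 0],
    [0, 0, 0],
    [0, 0, 0],
    [0, 0, 0]
  ],
  "offset": [
    [-4, 2, -10],
    [0, 0, -10],
    [0, 0, 0],
    [0, 0, 0],
    [0, 0, 0],
    [0, 0, 0],
    [0, 0, 0]
  ],
  "fingers": [-1, -1, -1, 0.2, 0.2, 0.2, 0.2]
}}

```text
time_s: 28.48
ee_pos: [0.4584, 0.4001, 0.2421]
tcp_rot: [-0.522, 3.08, 0.028]
contact_force: [-0.4, 0.2, -0.0]
opening: 0.6
```

Call:
{"api": "arm_command", "payload": {
  "delta_rot": [
    [0, 0, 0],
    [0, 0, 0],
    [0, 0, 0],
    [0, 0, 0],
    [0, 0, 0]
  ],
  "offset": [
    [0, 0, 20],
    [0, 0, 35],
    [0, 0, 35],
    [0, 0, 35],
    [0, 0, 0]
  ],
  "fingers": [0.2, 0.2, 0.2, 0.2, 0.2]
}}

```text
time_s: 28.9
ee_pos: [0.4555, 0.3988, 0.3696]
tcp_rot: [-0.524, 3.087, 0.024]
contact_force: [0.2, 0.3, 0.7]
opening: 0.6
```

```bash
python3 -c "
from h import *
need(down(84.1),[.589,-.0695,.35])";python3 look.py s9 side 100 20 300 220;python3 look.py s10 top 60 130 260 290
```

```text
drot [ -0.8   0.7 -25.2] doff mm [ 133.5 -468.3  -19.6] | pos [0.4555 0.3988 0.3696] q [ 0.53  0.3   1.19  0.01  1.63 -1.38] F [0.2 0.3 0.7] open 0.6 t 28.9
scale 3.0
28.95 [0.455  0.3985 0.3665] [-0.525  3.09   0.022] [-0.55 -0.02 -0.42] 0.597635640840249 [ 0.529  0.306  1.193  0.011  1.631 -1.378]
scale 3.75
29.0 [0.4543 0.398  0.3636] [-0.526  3.094  0.019] [-0.02 -0.27  0.35] 0.601772883401961 [ 0.529  0.308  1.197  0.011  1.63  -1.378]
```

Call:
{"api": "arm_command", "payload": {
  "delta_rot": [
    [-0.8, 0.7, -2],
    [0, 0, -2],
    [0, 0, -2],
    [0, 0, -2],
    [0, 0, -2],
    [0, 0, -2],
    [0, 0, -2],
    [0, 0, -2],
    [0, 0, -2],
    [0, 0, -2],
    [0, 0, -2],
    [0, 0, -2],
    [0, 0, -1],
    [0, 0, 0]
  ],
  "offset": [
    [0, -36, 0],
    [5, -36, -3],
    [11, -36, -3],
    [11, -36, -3],
    [11, -36, -3],
    [11, -36, -3],
    [11, -36, -3],
    [11, -36, -3],
    [11, -36, -3],
    [11, -36, -3],
    [11, -36, -3],
    [11, -35, -3],
    [11, -20, -3],
    [0, 0, 0]
  ],
  "fingers": [0.2, 0.2, 0.2, 0.2, 0.2, 0.2, 0.2, 0.2, 0.2, 0.2, 0.2, 0.2, 0.2, 0.2]
}}

```text
time_s: 30.17
ee_pos: [0.5702, -0.0721, 0.3007]
tcp_rot: [-0.175, -3.089, -0.012]
contact_force: [-1.7, 0.5, -0.3]
opening: 0.599
```

```bash
python3 -c "
from h import *
need(down(84.1),[.589,-.0695,.25])"
```

```text
drot [-0.6 -2.7  0.6] doff mm [ 18.8   2.6 -50.7] | pos [ 0.5702 -0.0721  0.3007] q [-0.32  0.31  1.35 -0.    1.54 -1.77] F [-1.7  0.5 -0.3] open 0.599 t 30.1667
```

Call:
{"api": "arm_command", "payload": {
  "delta_rot": [
    [-0.6, -2.7, 0.6],
    [0, 0, 0],
    [0, 0, 0],
    [0, 0, 0],
    [0, 0, 0]
  ],
  "offset": [
    [12, 3, -5],
    [6, 0, -15],
    [0, 0, -20],
    [0, 0, -10],
    [0, 0, 0]
  ],
  "fingers": [0.2, 0.2, 0.2, 0.2, 0.2]
}}

```text
time_s: 30.58
ee_pos: [0.5853, -0.0695, 0.2411]
tcp_rot: [-0.166, -3.127, -0.005]
contact_force: [-0.6, -0.1, -0.3]
opening: 0.597
```

```bash
python3 -c "
from h import *
need(down(84.1),[.589,-.0695,.21])"; python3 look.py t1 side 290 90 410 210
```

```text
drot [-0.2 -0.5  0.2] doff mm [  3.7   0.  -31.1] | pos [ 0.5853 -0.0695  0.2411] q [-0.31  0.34  1.44  0.    1.37 -1.77] F [-0.6 -0.1 -0.3] open 0.597 t 30.5833
scale 5.0
30.6333 [ 0.5854 -0.0695  0.2418] [-0.166 -3.128 -0.005] [-0.87 -0.11 -0.09] 0.6011377005369973 [-3.080e-01  3.410e-01  1.441e+00  1.000e-03  1.370e+00 -1.773e+00]
```

Call:
{"api": "arm_command", "payload": {
  "delta_rot": [
    [0, 0, 0],
    [0, 0, 0],
    [0, 0, 0],
    [0, 0, 0],
    [0, 0, 0]
  ],
  "offset": [
    [3, 0, -12],
    [0, 0, -12],
    [0, 0, -12],
    [0, 0, -8],
    [0, 0, 0]
  ],
  "fingers": [0.2, 0.2, 0.2, 0.2, 0.2]
}}

```text
time_s: 31.05
ee_pos: [0.59, -0.0679, 0.1976]
tcp_rot: [-0.162, -3.133, -0.004]
contact_force: [0.2, 0.3, -0.3]
opening: 0.6
```

```bash
python3 -c "
from h import *
need(down(84.1),[.589,-.0695,.195])"; python3 look.py t2 side 290 90 410 210
```

```text
drot [-0.2 -0.3  0. ] doff mm [-1.  -1.6 -2.6] | pos [ 0.59   -0.0679  0.1976] q [-0.3   0.38  1.5   0.    1.27 -1.77] F [ 0.2  0.3 -0.3] open 0.6 t 31.05
scale 5.0
31.1 [ 0.5902 -0.068   0.1983] [-0.163 -3.133 -0.004] [0.01 0.2  0.15] 0.6031264989021526 [-3.030e-01  3.770e-01  1.497e+00  1.000e-03  1.272e+00 -1.771e+00]
```

Call:
{"api": "arm_command", "payload": {
  "delta_rot": [
    [0, 0, 0],
    [0, 0, 0],
    [0, 0, 0],
    [0, 0, 0],
    [0, 0, 0],
    [0, 0, 0],
    [0, 0, 0]
  ],
  "offset": [
    [-1, -1.5, -3],
    [0, 0, 0],
    [0, 0, 0],
    [0, 0, 0],
    [0, 0, 0],
    [0, 0, 0],
    [0, 0, 0]
  ],
  "fingers": [0.2, -1, -1, -1, -1, -1, -1],
  "force": 50
}}

```text
time_s: 31.68
ee_pos: [0.591, -0.0702, 0.1988]
tcp_rot: [0.162, 3.135, 0.001]
contact_force: [0.3, -0.7, -0.5]
opening: 0.343
```

Call:
{"api": "arm_command", "payload": {
  "delta_rot": [
    [0, 0, 0],
    [0, 0, 0],
    [0, 0, 0]
  ],
  "offset": [
    [0, 0, 7],
    [0, 0, 5],
    [0, 0, 0]
  ],
  "fingers": [-1, -1, -1]
}}

```text
time_s: 31.93
ee_pos: [0.5909, -0.0702, 0.2119]
tcp_rot: [0.162, 3.136, 0.001]
contact_force: [0.2, 0.6, 0.8]
opening: 0.342
```

```bash
python3 -c "
from h import *
need(down(84.1),[.589,-.0695,.2075])"; python3 look.py t3 side 290 90 410 210
```

```text
drot [-0.   0.1  0. ] doff mm [-1.9  0.7 -4.4] | pos [ 0.5909 -0.0702  0.2119] q [-0.31  0.36  1.48  0.    1.29 -1.77] F [0.2 0.6 0.8] open 0.342 t 31.9333
scale 5.0
31.9833 [ 0.5909 -0.0701  0.2117] [1.620e-01 3.135e+00 1.000e-03] [ 0.76 -0.47  0.33] 0.3379672330390214 [-3.060e-01  3.650e-01  1.482e+00  1.000e-03  1.294e+00 -1.774e+00]
```

Call:
{"api": "arm_command", "payload": {
  "delta_rot": [
    [0, 0, 0],
    [0, 0, 0],
    [0, 0, 0],
    [0, 0, 0]
  ],
  "offset": [
    [-8, 1, 0],
    [-10, 1, 0],
    [-8, 1, 1],
    [0, 0, 0]
  ],
  "fingers": [-1, -1, -1, -1]
}}

```text
time_s: 32.32
ee_pos: [0.5619, -0.0666, 0.2124]
tcp_rot: [0.162, 3.137, 0.001]
contact_force: [0.1, -0.2, -0.5]
opening: 0.343
```

```bash
python3 -c "
from h import *
need(down(84.1),[.561,-.067,.2135])"; python3 look.py t4 side 290 110 390 210;  python3 look.py t5 top 300 150 420 240
```

```text
drot [-0.1  0.   0. ] doff mm [-0.9 -0.4  1.1] | pos [ 0.5619 -0.0666  0.2124] q [-0.32  0.31  1.55  0.    1.27 -1.78] F [ 0.1 -0.2 -0.5] open 0.343 t 32.3167
scale 6.0
32.3667 [ 0.5625 -0.0667  0.2124] [1.620e-01 3.136e+00 1.000e-03] [ 0.28  0.75 -0.22] 0.3398227187520451 [-3.160e-01  3.150e-01  1.553e+00  1.000e-03  1.273e+00 -1.784e+00]
scale 6.666666666666667
32.4167 [ 0.5632 -0.067   0.2125] [1.620e-01 3.135e+00 1.000e-03] [ 0.26  0.26 -0.47] 0.3352503036065907 [-3.160e-01  3.150e-01  1.551e+00  1.000e-03  1.273e+00 -1.783e+00]
```

Call:
{"api": "arm_command", "payload": {
  "delta_rot": [
    [0, 0, 0],
    [0, 0, 0],
    [0, 0, 0]
  ],
  "offset": [
    [-6, 0, 2],
    [-4, 0, 3],
    [0, 0, 2]
  ],
  "fingers": [-1, -1, -1]
}}

```text
time_s: 32.67
ee_pos: [0.5523, -0.067, 0.2195]
tcp_rot: [0.162, 3.136, 0.001]
contact_force: [0.2, 0.3, -0.2]
opening: 0.34
```

Call:
{"api": "arm_command", "payload": {
  "delta_rot": [
    [0, 0, 0],
    [0, 0, 0],
    [0, 0, 0]
  ],
  "offset": [
    [0, 0, 8],
    [0, 0, 15],
    [0, 0, 0]
  ],
  "fingers": [-1, -1, -1]
}}

```text
time_s: 32.92
ee_pos: [0.5524, -0.0671, 0.2446]
tcp_rot: [0.163, 3.135, 0.001]
contact_force: [1.0, 0.1, 0.2]
opening: 0.339
```

```bash
python3 -c "
from h import *
need(down(109.7),loc(H,-.11,0.0,.385))"; python3 look.py t6 side 290 110 390 210
```

```text
drot [-0.1  0.1 25.6] doff mm [-84.3 430.5 140.4] | pos [ 0.5524 -0.0671  0.2446] q [-0.32  0.27  1.53  0.    1.34 -1.79] F [1.  0.1 0.2] open 0.339 t 32.9167
scale 6.0
32.9667 [ 0.5518 -0.067   0.2432] [1.630e-01 3.137e+00 2.000e-03] [ 0.14  0.15 -0.8 ] 0.3367687727512221 [-3.220e-01  2.740e-01  1.532e+00  1.000e-03  1.336e+00 -1.790e+00]
```

Free. Carry it to the bin.

Call:
{"api": "arm_command", "payload": {
  "delta_rot": [
    [0, 0, 0],
    [0, 0, 0],
    [0, 0, 0],
    [0, 0, 2.5],
    [0, 0, 2.5],
    [0, 0, 2.5],
    [0, 0, 2.5],
    [0, 0, 2.5],
    [0, 0, 2.5],
    [0, 0, 2.5],
    [0, 0, 2.5],
    [0, 0, 2.5],
    [0, 0, 2.5],
    [0, 0, 0],
    [0, 0, 0],
    [0, 0, 0]
  ],
  "offset": [
    [-8, 8, 38],
    [-8, 8, 38],
    [-8, 8, 38],
    [-6, 37, 10],
    [-6, 37, 5],
    [-6, 37, 2],
    [-6, 37, 2],
    [-6, 37, 2],
    [-6, 37, 2],
    [-6, 37, 2],
    [-6, 37, 2],
    [-6, 37, 2],
    [-3, 37, 0],
    [0, 25, 0],
    [0, 0, 0],
    [0, 0, 0]
  ],
  "fingers": [-1, -1, -1, -1, -1, -1, -1, -1, -1, -1, -1, -1, -1, -1, -1, -1]
}}

```text
time_s: 34.3
ee_pos: [0.4622, 0.3701, 0.3835]
tcp_rot: [0.545, -3.088, -0.003]
contact_force: [0.4, -0.5, -0.0]
opening: 0.342
```

```bash
python3 -c "
from h import *
need(down(109.7),loc(H,-.11,0.0,.30))"
```

```text
drot [-0.  -0.4 -0.3] doff mm [  5.8  -6.8 -83.5] | pos [0.4622 0.3701 0.3835] q [ 0.49  0.29  1.17  0.    1.68 -1.43] F [ 0.4 -0.5 -0. ] open 0.342 t 34.3
```

Call:
{"api": "arm_command", "payload": {
  "delta_rot": [
    [0, 0, 0],
    [0, 0, 0],
    [0, 0, 0],
    [0, 0, 0],
    [0, 0, 0]
  ],
  "offset": [
    [8, -17, -20],
    [6, -16, -25],
    [0, 0, -25],
    [0, 0, -20],
    [0, 0, 0]
  ],
  "fingers": [-1, -1, -1, -1, -1]
}}

```text
time_s: 34.72
ee_pos: [0.4772, 0.3322, 0.29]
tcp_rot: [0.543, -3.09, -0.001]
contact_force: [-0.7, -0.5, -1.7]
opening: 0.341
```

```bash
python3 -c "
from h import *
need(down(109.7),loc(H,-.11,-0.03,.24))";python3 look.py u1 side 100 20 300 220;python3 look.py u2 top 60 130 260 290
```

```text
drot [ 0.  -0.2 -0.2] doff mm [  1.    2.9 -50. ] | pos [0.4772 0.3322 0.29  ] q [ 0.42  0.3   1.39  0.    1.46 -1.5 ] F [-0.7 -0.5 -1.7] open 0.341 t 34.7167
scale 3.0
34.7667 [0.4778 0.3325 0.292 ] [ 5.430e-01 -3.092e+00 -1.000e-03] [0.07 0.03 0.39] 0.33726963486908407 [ 4.160e-01  2.940e-01  1.384e+00  1.000e-03  1.465e+00 -1.503e+00]
scale 3.75
34.8167 [0.4786 0.3334 0.2941] [-5.440e-01  3.092e+00  3.000e-03] [ 0.04 -0.2   0.55] 0.34384746959663254 [ 0.416  0.293  1.381  0.002  1.466 -1.503]
```

Call:
{"api": "arm_command", "payload": {
  "delta_rot": [
    [0, 0, 0],
    [0, 0, 0],
    [0, 0, 0],
    [0, 0, 0],
    [0, 0, 0],
    [0, 0, 0],
    [0, 0, 0],
    [0, 0, 0]
  ],
  "offset": [
    [4, -10, -12],
    [2, -8, -20],
    [-1, 0, -20],
    [0, 0, 0],
    [0, 0, 0],
    [0, 0, 0],
    [0, 0, 0],
    [0, 0, 0]
  ],
  "fingers": [-1, -1, -1, -1, 0.2, 0.2, 0.2, 0.2]
}}

```text
time_s: 35.48
ee_pos: [0.4913, 0.316, 0.2575]
tcp_rot: [-0.537, 3.068, 0.012]
contact_force: [-0.4, 1.0, 0.3]
opening: 0.596
```

Call:
{"api": "arm_command", "payload": {
  "delta_rot": [
    [0, 0, 0],
    [0, 0, 0],
    [0, 0, 0],
    [0, 0, 0],
    [0, 0, 0]
  ],
  "offset": [
    [0, 0, 20],
    [0, 0, 35],
    [0, 0, 35],
    [0, 0, 20],
    [0, 0, 0]
  ],
  "fingers": [0.2, 0.2, 0.2, 0.2, 0.2]
}}

```text
time_s: 35.9
ee_pos: [0.49, 0.3167, 0.3756]
tcp_rot: [-0.539, 3.065, 0.013]
contact_force: [-0.2, 0.1, 0.3]
opening: 0.602
```

```bash
python3 -c "
from h import *
need(down(84.1),[.583,-.149,.33])";python3 look.py u3 side;python3 look.py u4 top 60 130 260 290
```

```text
drot [ -0.4   1.7 -25.9] doff mm [  93.  -465.7  -45.6] | pos [0.49   0.3167 0.3756] q [ 0.38  0.25  1.24  0.    1.61 -1.54] F [-0.2  0.1  0.3] open 0.602 t 35.9
35.95 [0.4898 0.3166 0.3742] [-0.539  3.066  0.013] [ 0.3   0.09 -0.35] 0.5985147096852724 [ 0.381  0.252  1.247  0.002  1.613 -1.537]
scale 3.75
36.0 [0.4891 0.3163 0.3716] [-0.54   3.07   0.011] [ 0.58  0.11 -0.09] 0.5975192493357361 [ 0.381  0.254  1.251  0.002  1.611 -1.537]
```

Call:
{"api": "arm_command", "payload": {
  "delta_rot": [
    [-0.4, 1.7, -2],
    [0, 0, -2],
    [0, 0, -2],
    [0, 0, -2],
    [0, 0, -2],
    [0, 0, -2],
    [0, 0, -2],
    [0, 0, -2],
    [0, 0, -2],
    [0, 0, -2],
    [0, 0, -2],
    [0, 0, -2],
    [0, 0, -2],
    [0, 0, 0],
    [0, 0, 0]
  ],
  "offset": [
    [0, -36, 0],
    [4, -36, 0],
    [8, -36, 0],
    [8, -36, -5],
    [8, -36, -5],
    [8, -36, -5],
    [8, -36, -5],
    [8, -36, -5],
    [8, -36, -5],
    [8, -36, -5],
    [8, -36, -5],
    [8, -36, -5],
    [8, -20, -5],
    [0, 0, 0],
    [0, 0, 0]
  ],
  "fingers": [0.2, 0.2, 0.2, 0.2, 0.2, 0.2, 0.2, 0.2, 0.2, 0.2, 0.2, 0.2, 0.2, 0.2, 0.2]
}}

```text
time_s: 37.25
ee_pos: [0.5698, -0.1531, 0.2934]
tcp_rot: [-0.186, -3.093, -0.031]
contact_force: [-0.5, 0.1, 0.6]
opening: 0.597
```

```bash
python3 -c "
from h import *
need(down(84.1),[.583,-.149,.25])"
```

```text
drot [-1.3 -2.4  1. ] doff mm [ 13.2   4.1 -43.4] | pos [ 0.5698 -0.1531  0.2934] q [-0.45  0.34  1.32  0.    1.53 -1.9 ] F [-0.5  0.1  0.6] open 0.597 t 37.25
```

Call:
{"api": "arm_command", "payload": {
  "delta_rot": [
    [-1.3, -2.4, 1],
    [0, 0, 0],
    [0, 0, 0],
    [0, 0, 0],
    [0, 0, 0]
  ],
  "offset": [
    [10, 4, -5],
    [3, 0, -15],
    [0, 0, -20],
    [0, 0, -10],
    [0, 0, 0]
  ],
  "fingers": [0.2, 0.2, 0.2, 0.2, 0.2]
}}

```text
time_s: 37.67
ee_pos: [0.5807, -0.1441, 0.238]
tcp_rot: [-0.152, -3.134, -0.004]
contact_force: [0.4, -0.4, -0.6]
opening: 0.598
```

```bash
python3 -c "
from h import *
need(down(84.1),[.583,-.149,.21])"; python3 look.py v1 side 320 90 440 210
```

```text
drot [-0.2 -0.2 -0.3] doff mm [  2.3  -4.9 -28. ] | pos [ 0.5807 -0.1441  0.238 ] q [-0.43  0.36  1.43  0.    1.36 -1.9 ] F [ 0.4 -0.4 -0.6] open 0.598 t 37.6667
scale 5.0
37.7167 [ 0.5809 -0.144   0.2389] [-0.152 -3.135 -0.004] [-0.45  0.33  0.27] 0.5957068627041646 [-4.300e-01  3.550e-01  1.428e+00  1.000e-03  1.363e+00 -1.904e+00]
```

Call:
{"api": "arm_command", "payload": {
  "delta_rot": [
    [0, 0, 0],
    [0, 0, 0],
    [0, 0, 0],
    [0, 0, 0],
    [0, 0, 0]
  ],
  "offset": [
    [1, -4.5, -10],
    [0, -1, -12],
    [0, 0, -12],
    [0, 0, -8],
    [0, 0, 0]
  ],
  "fingers": [0.2, 0.2, 0.2, 0.2, 0.2]
}}

```text
time_s: 38.13
ee_pos: [0.5838, -0.1493, 0.1983]
tcp_rot: [0.147, 3.135, -0.0]
contact_force: [0.3, 0.5, 0.5]
opening: 0.594
```

```bash
python3 -c "
from h import *
need(down(84.1),[.583,-.149,.196])"; python3 look.py v2 side 320 90 440 210
```

```text
drot [ 0.   0.2 -0.5] doff mm [-0.8  0.3 -2.3] | pos [ 0.5838 -0.1493  0.1983] q [-0.44  0.39  1.48  0.    1.27 -1.91] F [0.3 0.5 0.5] open 0.594 t 38.1333
scale 5.0
38.1833 [ 0.5841 -0.1495  0.1991] [ 1.470e-01  3.134e+00 -1.000e-03] [0.5  0.12 0.07] 0.5999924476586215 [-4.360e-01  3.870e-01  1.481e+00  1.000e-03  1.270e+00 -1.913e+00]
```

Call:
{"api": "arm_command", "payload": {
  "delta_rot": [
    [0, 0, 0],
    [0, 0, 0],
    [0, 0, 0],
    [0, 0, 0],
    [0, 0, 0],
    [0, 0, 0],
    [0, 0, 0]
  ],
  "offset": [
    [-1, 0, -3.5],
    [0, 0, 0],
    [0, 0, 0],
    [0, 0, 0],
    [0, 0, 0],
    [0, 0, 0],
    [0, 0, 0]
  ],
  "fingers": [0.2, -1, -1, -1, -1, -1, -1],
  "force": 50
}}

```text
time_s: 38.77
ee_pos: [0.5847, -0.1504, 0.1989]
tcp_rot: [0.147, 3.129, -0.005]
contact_force: [0.3, 0.0, -0.4]
opening: 0.337
```

Call:
{"api": "arm_command", "payload": {
  "delta_rot": [
    [0, 0, 0],
    [0, 0, 0],
    [0, 0, 0]
  ],
  "offset": [
    [0, 0, 7],
    [0, 0, 5],
    [0, 0, 0]
  ],
  "fingers": [-1, -1, -1]
}}

```text
time_s: 39.02
ee_pos: [0.5846, -0.1504, 0.2121]
tcp_rot: [0.147, 3.129, -0.004]
contact_force: [0.7, -0.7, -0.1]
opening: 0.344
```

```bash
python3 -c "
from h import *
need(down(84.1),[.583,-.149,.2075])"; python3 look.py v3 side 320 90 440 210
```

```text
drot [ 0.2  0.5 -0.5] doff mm [-1.6  1.4 -4.6] | pos [ 0.5846 -0.1504  0.2121] q [-0.44  0.37  1.47  0.    1.29 -1.91] F [ 0.7 -0.7 -0.1] open 0.344 t 39.0167
scale 5.0
39.0667 [ 0.5846 -0.1504  0.2118] [ 0.147  3.129 -0.004] [-0.21 -0.19 -0.04] 0.3371213608863419 [-4.370e-01  3.750e-01  1.466e+00  1.000e-03  1.291e+00 -1.914e+00]
```

Call:
{"api": "arm_command", "payload": {
  "delta_rot": [
    [0, 0, 0],
    [0, 0, 0],
    [0, 0, 0],
    [0, 0, 0],
    [0, 0, 0]
  ],
  "offset": [
    [-8, 1, 0],
    [-10, 1, 0],
    [-10, 1, 0],
    [-10, 1, 0],
    [0, 0, 0]
  ],
  "fingers": [-1, -1, -1, -1, -1]
}}

```text
time_s: 39.48
ee_pos: [0.5421, -0.1454, 0.2111]
tcp_rot: [0.146, 3.131, -0.004]
contact_force: [-0.6, -0.5, -0.9]
opening: 0.339
```

Call:
{"api": "arm_command", "payload": {
  "delta_rot": [
    [0, 0, 0],
    [0, 0, 0],
    [0, 0, 0]
  ],
  "offset": [
    [0, 0, 8],
    [0, 0, 15],
    [0, 0, 0]
  ],
  "fingers": [-1, -1, -1]
}}

```text
time_s: 39.73
ee_pos: [0.5405, -0.145, 0.2352]
tcp_rot: [0.147, 3.132, -0.003]
contact_force: [1.0, -0.2, 0.1]
opening: 0.34
```

```bash
python3 -c "
from h import *
need(down(109.7),loc(H,-.11,0.0,.385))"; python3 look.py v4 side 320 110 440 230
```

```text
drot [ 0.   0.3 25.1] doff mm [-72.4 508.4 149.8] | pos [ 0.5405 -0.145   0.2352] q [-0.46  0.28  1.54  0.    1.31 -1.94] F [ 1.  -0.2  0.1] open 0.34 t 39.7333
scale 5.0
39.7833 [ 0.54   -0.1448  0.2338] [ 1.470e-01  3.134e+00 -1.000e-03] [ 0.23  0.35 -0.8 ] 0.3385958939475967 [-4.620e-01  2.830e-01  1.542e+00  1.000e-03  1.312e+00 -1.939e+00]
```

Call:
{"api": "arm_command", "payload": {
  "delta_rot": [
    [0, 0, 0],
    [0, 0, 0],
    [0, 0, 0],
    [0, 0, 0],
    [0, 0, 2.5],
    [0, 0, 2.5],
    [0, 0, 2.5],
    [0, 0, 2.5],
    [0, 0, 2.5],
    [0, 0, 2.5],
    [0, 0, 2.5],
    [0, 0, 2.5],
    [0, 0, 2.5],
    [0, 0, 2.5],
    [0, 0, 0],
    [0, 0, 0],
    [0, 0, 0],
    [0, 0, 0]
  ],
  "offset": [
    [-8, 8, 38],
    [-8, 8, 38],
    [-8, 8, 38],
    [-6, 30, 20],
    [-5, 38, 10],
    [-5, 38, 2],
    [-5, 38, 2],
    [-5, 38, 2],
    [-5, 38, 2],
    [-5, 38, 2],
    [-5, 38, 2],
    [-5, 38, 2],
    [-5, 38, 2],
    [-5, 38, 2],
    [-5, 38, 0],
    [-5, 38, 0],
    [0, 20, 0],
    [0, 0, 0]
  ],
  "fingers": [-1, -1, -1, -1, -1, -1, -1, -1, -1, -1, -1, -1, -1, -1, -1, -1, -1, -1]
}}

```text
time_s: 41.28
ee_pos: [0.4414, 0.4094, 0.3926]
tcp_rot: [0.561, -3.091, -0.004]
contact_force: [0.1, -0.8, -0.7]
opening: 0.338
```

```bash
python3 -c "
from h import *
need(down(109.7),loc(H,-.11,0.055,.30))"
```

```text
drot [-0.1 -0.  -0.9] doff mm [  8.1   5.7 -92.6] | pos [0.4414 0.4094 0.3926] q [ 0.56  0.31  1.13  0.    1.7  -1.37] F [ 0.1 -0.8 -0.7] open 0.338 t 41.2833
```

Call:
{"api": "arm_command", "payload": {
  "delta_rot": [
    [0, 0, 0],
    [0, 0, 0],
    [0, 0, 0],
    [0, 0, 0],
    [0, 0, 0],
    [0, 0, 0],
    [0, 0, 0]
  ],
  "offset": [
    [8, 4, -20],
    [0, 0, -30],
    [0, 0, -30],
    [-1, 0, -25],
    [-1, 0, -20],
    [-1, 0, -18],
    [0, 0, 0]
  ],
  "fingers": [-1, -1, -1, -1, -1, -1, -1]
}}

```text
time_s: 41.87
ee_pos: [0.4459, 0.4128, 0.2408]
tcp_rot: [-0.567, 3.09, 0.001]
contact_force: [-1.0, -0.6, -0.4]
opening: 0.34
```

```bash
python3 -c "
from h import *
need(down(109.7),loc(H,-.11,0.055,.24))";python3 look.py w1 side 100 20 300 220;python3 look.py w2 top 60 130 260 290
```

```text
drot [-0.   0.  -1.1] doff mm [ 3.5  2.3 -0.8] | pos [0.4459 0.4128 0.2408] q [ 0.56  0.37  1.4   0.    1.37 -1.37] F [-1.  -0.6 -0.4] open 0.34 t 41.8667
scale 3.0
41.9167 [0.4467 0.4132 0.2427] [-5.670e-01  3.088e+00  2.000e-03] [ 0.02 -0.51  0.05] 0.3394503617619436 [ 0.563  0.366  1.401  0.     1.371 -1.371]
scale 3.75
41.9667 [0.4477 0.4139 0.2449] [-0.566  3.084  0.005] [ 0.08 -0.04  0.2 ] 0.3360361991617471 [ 5.630e-01  3.650e-01  1.398e+00  1.000e-03  1.372e+00 -1.371e+00]
```

Call:
{"api": "arm_command", "payload": {
  "delta_rot": [
    [0, 0, 0],
    [0, 0, 0],
    [0, 0, 0],
    [0, 0, 0],
    [0, 0, 0],
    [0, 0, 0]
  ],
  "offset": [
    [3, -9, -4],
    [0, 0, 0],
    [0, 0, 0],
    [0, 0, 0],
    [0, 0, 0],
    [0, 0, 0]
  ],
  "fingers": [-1, -1, 0, 0, 0, 0]
}}

```text
time_s: 42.47
ee_pos: [0.4551, 0.4047, 0.2485]
tcp_rot: [-0.562, 3.072, 0.011]
contact_force: [0.3, -0.2, 0.6]
opening: 0.502
```

Call:
{"api": "arm_command", "payload": {
  "delta_rot": [
    [0, 0, 0],
    [0, 0, 0],
    [0, 0, 0],
    [0, 0, 0],
    [0, 0, 0]
  ],
  "offset": [
    [0, 0, 20],
    [0, 0, 35],
    [0, 0, 35],
    [0, 0, 20],
    [0, 0, 0]
  ],
  "fingers": [0, 0, 0, 0, 0]
}}

```text
time_s: 42.88
ee_pos: [0.453, 0.4041, 0.3622]
tcp_rot: [-0.563, 3.075, 0.01]
contact_force: [-0.6, 0.3, 0.1]
opening: 0.498
```

```bash
python3 -c "
from h import *
need(down(109.7),loc(H,-.28,0,.2))";python3 look.py x1 side;python3 look.py x2 top 60 130 260 290
```

```text
drot [-0.5  0.8 -1.1] doff mm [-144.9  -98.1 -162.2] | pos [0.453  0.4041 0.3622] q [ 0.54  0.31  1.2   0.    1.62 -1.39] F [-0.6  0.3  0.1] open 0.498 t 42.8833
42.9333 [0.4527 0.404  0.3606] [-0.564  3.076  0.009] [0.46 0.44 0.93] 0.497729555767475 [ 5.450e-01  3.090e-01  1.202e+00  1.000e-03  1.616e+00 -1.389e+00]
scale 3.75
42.9833 [0.4522 0.4036 0.3582] [-0.564  3.08   0.007] [ 0.34 -0.48 -0.56] 0.5005309199662619 [ 0.545  0.311  1.205  0.     1.614 -1.389]
```

```bash
python3 look.py x3 side 125 140 245 220;python3 look.py x4 top 110 220 190 300
```

```text
scale 6.666666666666667
43.0333 [0.4516 0.4032 0.3564] [-0.565  3.083  0.005] [-0.4  -0.32 -0.29] 0.5025426065541824 [ 0.544  0.312  1.208  0.     1.614 -1.389]
scale 7.5
43.0833 [0.4514 0.403  0.3554] [-0.565  3.085  0.004] [ 0.58 -0.09 -0.46] 0.5009613561835226 [ 0.544  0.313  1.209  0.     1.614 -1.389]
```

```bash
python3 - <<'E'
from h import *
f=lambda x,y:(110+x/7.5,220+y/7.5)
e=f(155,470);t=f(395,237);g=f(275,355)
E=atz("top",e,.19)
for z in (.06,.08,.1,.12,.14,.16):
    T=atz("top",t,z);d=np.linalg.norm(T-E);print(z,E.round(3),T.round(3),round(d,4),"heading",np.degrees(np.arctan2(*(T-E)[1::-1])).round(1),"pitch",np.degrees(np.arcsin((E-T)[2]/d)).round(1))
s=lambda x,y:(125+x/6.667,140+y/6.667)
print("grip by tri: side pt on axis near (160,345)");print(tri(s(190,358),f(225,400)))
print(tri(s(120,340),f(205,410)))
E
```

```text
0.06 [0.387 0.438 0.19 ] [0.459 0.42  0.06 ] 0.1498 heading -13.5 pitch 60.2
0.08 [0.387 0.438 0.19 ] [0.459 0.412 0.08 ] 0.134 heading -19.2 pitch 55.2
0.1 [0.387 0.438 0.19 ] [0.459 0.405 0.1  ] 0.1199 heading -24.6 pitch 48.6
0.12 [0.387 0.438 0.19 ] [0.459 0.397 0.12 ] 0.1084 heading -29.5 pitch 40.2
0.14 [0.387 0.438 0.19 ] [0.459 0.389 0.14 ] 0.1002 heading -34.1 pitch 29.9
0.16 [0.387 0.438 0.19 ] [0.459 0.381 0.16 ] 0.0962 heading -38.2 pitch 18.2
grip by tri: side pt on axis near (160,345)
(array([0.41150493, 0.41598392, 0.17650815]), np.float64(0.015831565034462845))
(array([0.40432212, 0.4265158 , 0.18701696]), np.float64(0.0032134020599535397))
```

```bash
python3 - <<'E'
from h import *
S=robot.snapshot("side");T=robot.snapshot("top")
print([(p.round(1),round(c,2)) for p,c in tip("side","handle1")],[(p.round(1),round(c,2)) for p,c in tip("top","handle1")])
print([(p.round(1),round(c,2)) for p,c in tip("side","bin_lip")],[(p.round(1),round(c,2)) for p,c in tip("top","bin_lip")])
a=S[175:205,128:168,::-1];b=T[240:300,115:175,::-1]
cl=lambda im:cv2.normalize(im,None,0,255,cv2.NORM_MINMAX)
cv2.imwrite("pics/y1.png",cl(cv2.resize(a,None,fx=18,fy=18,interpolation=cv2.INTER_CUBIC)))
cv2.imwrite("pics/y2.png",cl(cv2.resize(b,None,fx=10,fy=10,interpolation=cv2.INTER_CUBIC)))
E
```

```text
[(array([371.1, 196.3]), 0.72), (array([407. , 203.9]), 0.68), (array([159.2, 195.4]), 0.61)] [(array([148.7, 261.1]), 0.91), (array([164.4, 241.8]), 0.66), (array([368.6, 162.6]), 0.57), (array([200.9, 232.9]), 0.52), (array([348.6, 262.5]), 0.47), (array([177.7, 275. ]), 0.45), (array([406.7, 159.3]), 0.42)]
[(array([177.6, 199. ]), 0.97)] [(array([174.6, 273.8]), 0.82)]
```

```bash
python3 - <<'E'
from h import *
for a,b in(((134.3,188.8),(131,284)),((142.6,190.5),(139.5,274)),((154.7,193.9),(155,259.5))):
    p,e=tri(a,b);l=np.array([[np.cos(H[2]),np.sin(H[2])],[-np.sin(H[2]),np.cos(H[2])]])@(p[:2]-H[:2]);print(p.round(4),e.round(4),"local",l.round(3))
p,e=tri((134.5,199.5),(133,289));print("lip left",p,e)
E
```

```text
[0.3847 0.4288 0.2102] 0.0034 local [-0.166  0.09 ]
[0.4046 0.4236 0.1887] 0.0089 local [-0.149  0.078]
[0.4341 0.4111 0.1545] 0.0233 local [-0.126  0.056]
lip left [0.37305043 0.43279087 0.18451256] 0.001558829274331933
```

```bash
python3 - <<'E'
from fit import *
from scipy.optimize import least_squares
p,e=tri(c5(95,318),c4(197,443));print("wall back",p,e, "front",*tri(c5(78,437),c4(245,522)))
Rl=np.array([[np.cos(.3444),np.sin(.3444)],[-np.sin(.3444),np.cos(.3444)]]);print(Rl@(p[:2]-[.5716,.4005]))
obs=[("top",0,(131,284)),("top",.033,(139.5,274)),("top",.094,(155,259.5)),("top",.125,(162.5,251)),("side",0,(134.3,188.8)),("side",.033,(142.6,190.5))]
def f(x):
    d=np.array([np.cos(x[4])*np.cos(x[3]),np.cos(x[4])*np.sin(x[3]),-np.sin(x[4])])
    return np.ravel([proj(n,x[:3]+s*d)[0]-px for n,s,px in obs])
o=least_squares(f,[.387,.43,.2,-.35,.85]);print(o.x.round(4),np.degrees(o.x[3:]),f(o.x).round(1))
x=o.x;d=np.array([np.cos(x[4])*np.cos(x[3]),np.cos(x[4])*np.sin(x[3]),-np.sin(x[4])])
for s in (0,.016,.05,.07,.095,.125):
    q=x[:3]+s*d;print(s,q.round(4),(Rl@(q[:2]-[.5716,.4005])).round(4))
E
```

```text
wall back [0.43816516 0.45792579 0.20945977] 0.0011887550476399513 front [0.38929568 0.44429516 0.17388484] 0.0007871623466907564
[-0.10621052  0.09910552]
[ 0.3845  0.4294  0.2121 -0.3836  0.8644] [-21.97723163  49.52542295] [-1.4  0.5 -0.6  1.  -0.2 -0.6 -0.3  0.3  0.3 -0.5  2.8  1. ]
0 [0.3845 0.4294 0.2121] [-0.1663  0.0903]
0.016 [0.3942 0.4255 0.1999] [-0.1586  0.0834]
0.05 [0.4146 0.4172 0.174 ] [-0.1421  0.0687]
0.07 [0.4267 0.4124 0.1588] [-0.1324  0.0601]
0.095 [0.4417 0.4063 0.1398] [-0.1203  0.0493]
0.125 [0.4598 0.399  0.117 ] [-0.1058  0.0363]
```

Call:
{"api": "arm_command", "payload": {
  "delta_rot": [
    [0, 0, 0],
    [0, 0, 0],
    [0, 0, 0],
    [0, 0, 0],
    [0, 0, 0],
    [0, 0, 0]
  ],
  "offset": [
    [0, 0, 0],
    [0, 0, 0],
    [0, 0, 0],
    [0, 0, 0],
    [0, 0, 0],
    [0, 0, 0]
  ],
  "fingers": [-0.4, -0.4, -0.4, -0.4, -0.4, -0.4]
}}

```text
time_s: 43.88
ee_pos: [0.4515, 0.4029, 0.3544]
tcp_rot: [-0.565, 3.087, 0.003]
contact_force: [-0.2, 0.9, -0.7]
opening: 0.296
```

```bash
python3 look.py z2 top 115 240 175 300; python3 look.py z1 side 128 160 178 205
```

```text
scale 10.0
43.9333 [0.4516 0.4029 0.3544] [-5.650e-01  3.087e+00  3.000e-03] [-0.69  0.21  1.08] 0.29936056614953777 [ 0.544  0.314  1.209  0.     1.614 -1.389]
scale 13.333333333333334
43.9833 [0.4516 0.4029 0.3545] [-5.650e-01  3.087e+00  3.000e-03] [ 1.53  0.78 -0.42] 0.30329870223379957 [ 0.544  0.314  1.209  0.     1.614 -1.389]
```

```bash
python3 -c "
from h import *
need(down(68),[.394,.4255,.27])"
```

```text
drot [ -0.1   0.2 -42.7] doff mm [-57.6  22.6 -84.5] | pos [0.4516 0.4029 0.3545] q [ 0.54  0.31  1.21  0.    1.61 -1.39] F [ 1.5  0.8 -0.4] open 0.303 t 43.9833
```

Call:
{"api": "arm_command", "payload": {
  "delta_rot": [
    [0, 0, -7],
    [0, 0, -7],
    [0, 0, -7],
    [0, 0, -7],
    [0, 0, -7],
    [0, 0, -7],
    [0, 0, 0],
    [0, 0, 0],
    [0, 0, 0]
  ],
  "offset": [
    [-10, 4, 0],
    [-10, 4, 0],
    [-10, 4, 0],
    [-10, 4, -10],
    [-10, 4, -15],
    [-7, 2, -20],
    [0, 0, -20],
    [0, 0, -10],
    [0, 0, 0]
  ],
  "fingers": [0.15, 0.15, 0.15, 0.15, 0.15, 0.15, 0.15, 0.15, 0.15]
}}

```text
time_s: 44.73
ee_pos: [0.3929, 0.4259, 0.2792]
tcp_rot: [0.612, 3.072, 0.005]
contact_force: [0.6, -0.1, -0.0]
opening: 0.57
```

```bash
python3 -c "
from h import *
need(down(68),[.394,.4255,.25])"; python3 look.py aa1 top 90 220 190 300; python3 look.py aa2 side 100 100 220 220
```

```text
drot [-0.1  0.5  0.5] doff mm [  1.1  -0.4 -29.2] | pos [0.3929 0.4259 0.2792] q [ 0.64  0.29  1.42 -0.    1.42 -0.54] F [ 0.6 -0.1 -0. ] open 0.57 t 44.7333
scale 7.5
44.7833 [0.3932 0.426  0.2802] [0.612 3.072 0.007] [-0.67  0.11 -0.25] 0.5747475688879486 [ 0.636  0.29   1.419 -0.004  1.423 -0.542]
scale 5.0
44.8333 [0.3939 0.4263 0.2813] [0.612 3.07  0.009] [ 0.16 -0.14  1.42] 0.5725778580294497 [ 0.635  0.289  1.417 -0.004  1.424 -0.542]
```

Call:
{"api": "arm_command", "payload": {
  "delta_rot": [
    [0, 0.5, 0.5],
    [0, 0, 0],
    [0, 0, 0],
    [0, 0, 0]
  ],
  "offset": [
    [0, 0, -15],
    [0, 0, -20],
    [0, 0, -15],
    [0, 0, 0]
  ],
  "fingers": [0.15, 0.15, 0.15, 0.15]
}}

```text
time_s: 45.17
ee_pos: [0.3975, 0.4276, 0.2332]
tcp_rot: [0.595, 3.076, 0.018]
contact_force: [-0.7, -1.0, -1.0]
opening: 0.572
```

```bash
python3 -c "
from h import *
need(down(68),[.394,.4255,.213])"; python3 look.py ab1 top 90 220 190 300; python3 look.py ab2 side 100 120 200 220
```

```text
drot [-0.6  0.6 -0.1] doff mm [ -3.5  -2.1 -20.2] | pos [0.3975 0.4276 0.2332] q [ 0.63  0.32  1.49  0.    1.32 -0.56] F [-0.7 -1.  -1. ] open 0.572 t 45.1667
scale 7.5
45.2167 [0.398  0.4279 0.2347] [0.595 3.075 0.02 ] [-0.17  0.61  0.5 ] 0.5753421086980972 [ 0.63   0.321  1.487  0.002  1.318 -0.559]
scale 6.0
45.2667 [0.3984 0.4283 0.236 ] [0.595 3.074 0.022] [0.54 0.35 0.12] 0.5769119723376859 [ 0.63   0.32   1.486  0.002  1.318 -0.559]
```

Call:
{"api": "arm_command", "payload": {
  "delta_rot": [
    [-0.8, 0.8, 0],
    [0, 0, 0],
    [0, 0, 0],
    [0, 0, 0]
  ],
  "offset": [
    [-4, -2.5, -8],
    [-1, 0, -10],
    [0, 0, -5],
    [0, 0, 0]
  ],
  "fingers": [0.15, 0.15, 0.15, 0.15]
}}

```text
time_s: 45.6
ee_pos: [0.3949, 0.4266, 0.2144]
tcp_rot: [0.597, 3.082, 0.001]
contact_force: [-0.5, 0.0, 0.1]
opening: 0.571
```

```bash
python3 -c "
from h import *
need(down(68),[.394,.4255,.213])"; python3 look.py ac1 top 90 220 190 300; python3 look.py ac2 side 100 120 200 220
```

```text
drot [-0.   0.2 -0.1] doff mm [-0.9 -1.1 -1.4] | pos [0.3949 0.4266 0.2144] q [ 0.63  0.34  1.51 -0.    1.29 -0.55] F [-0.5  0.   0.1] open 0.571 t 45.6
scale 7.5
45.65 [0.395  0.4267 0.2148] [5.970e-01 3.081e+00 2.000e-03] [-0.42 -0.38  0.22] 0.5764493518169187 [ 6.330e-01  3.380e-01  1.513e+00 -1.000e-03  1.288e+00 -5.550e-01]
scale 6.0
45.7 [0.3951 0.4269 0.2153] [5.970e-01 3.081e+00 3.000e-03] [-0.01  0.14  0.15] 0.5741047850320274 [ 6.330e-01  3.380e-01  1.512e+00 -1.000e-03  1.288e+00 -5.550e-01]
```

Close gently and test-lift.

Call:
{"api": "arm_command", "payload": {
  "delta_rot": [
    [0, 0, 0],
    [0, 0, 0],
    [0, 0, 0],
    [0, 0, 0],
    [0, 0, 0],
    [0, 0, 0],
    [0, 0, 0]
  ],
  "offset": [
    [0, 0, -2],
    [0, 0, 0],
    [0, 0, 0],
    [0, 0, 0],
    [0, 0, 0],
    [0, 0, 0],
    [0, 0, 0]
  ],
  "fingers": [0.15, -1, -1, -1, -1, -1, -1],
  "force": 50
}}

```text
time_s: 46.28
ee_pos: [0.3958, 0.4274, 0.2147]
tcp_rot: [0.596, 3.079, 0.006]
contact_force: [0.5, -0.3, -0.4]
opening: 0.326
```

```bash
python3 -c "
from h import *
need(down(68),[.394,.4255,.213])"; python3 look.py ad1 top 90 220 190 300; python3 look.py ad2 side 100 120 200 220
```

```text
drot [-0.2  0.4 -0.1] doff mm [-1.8 -1.9 -1.7] | pos [0.3958 0.4274 0.2147] q [ 0.63  0.34  1.51 -0.    1.28 -0.55] F [ 0.5 -0.3 -0.4] open 0.326 t 46.2833
scale 7.5
46.3333 [0.3958 0.4274 0.2147] [0.596 3.079 0.006] [-0.54  0.78 -0.12] 0.3292310200998455 [ 6.330e-01  3.380e-01  1.513e+00 -1.000e-03  1.284e+00 -5.550e-01]
scale 6.0
46.3833 [0.3957 0.4274 0.2147] [0.596 3.079 0.006] [-0.47 -0.82 -0.84] 0.3259109627061944 [ 6.330e-01  3.380e-01  1.513e+00 -1.000e-03  1.284e+00 -5.550e-01]
```

Opening 0.326 (about 28 mm) suggests the eye is gripped. Lift.

Call:
{"api": "arm_command", "payload": {
  "delta_rot": [
    [0, 0, 0],
    [0, 0, 0],
    [0, 0, 0],
    [0, 0, 0]
  ],
  "offset": [
    [0, 0, 10],
    [0, 0, 20],
    [0, 0, 20],
    [0, 0, 0]
  ],
  "fingers": [-1, -1, -1, -1]
}}

```text
time_s: 46.72
ee_pos: [0.3948, 0.4267, 0.2666]
tcp_rot: [0.596, 3.082, 0.002]
contact_force: [1.1, -0.0, 0.1]
opening: 0.326
```

```bash
python3 -c "
from h import *
need(down(68),[.394,.4255,.213])"; python3 look.py ae1 top 60 190 210 300; python3 look.py ae2 side 100 100 220 220
```

```text
drot [-0.   0.2 -0.1] doff mm [ -0.8  -1.2 -53.6] | pos [0.3948 0.4267 0.2666] q [ 0.63  0.3   1.43 -0.    1.4  -0.56] F [ 1.1 -0.   0.1] open 0.326 t 46.7167
scale 5.333333333333333
46.7667 [0.3943 0.4264 0.2649] [ 0.597  3.083 -0.   ] [ 0.98  1.12 -0.43] 0.32560272252688344 [ 6.330e-01  3.050e-01  1.436e+00 -1.000e-03  1.401e+00 -5.550e-01]
scale 5.0
46.8167 [0.3937 0.4259 0.2632] [-5.970e-01 -3.084e+00  3.000e-03] [-0.35 -0.84 -0.79] 0.32657020444745993 [ 6.330e-01  3.060e-01  1.438e+00 -1.000e-03  1.399e+00 -5.550e-01]
```

Call:
{"api": "arm_command", "payload": {
  "delta_rot": [
    [0, 0, 0],
    [0, 0, 0],
    [0, 0, 0],
    [0, 0, 0],
    [0, 0, 0],
    [0, 0, 0]
  ],
  "offset": [
    [13, -11, 0],
    [13, -11, 0],
    [13, -12, 0],
    [0, 0, -15],
    [0, 0, -20],
    [0, 0, 0]
  ],
  "fingers": [-1, -1, -1, -1, -1, -1]
}}

```text
time_s: 47.32
ee_pos: [0.4318, 0.3893, 0.2224]
tcp_rot: [-0.594, -3.08, 0.01]
contact_force: [-0.3, 0.0, -0.6]
opening: 0.326
```

```bash
python3 -c "
from h import *
need(down(68),[.433,.392,.205])"; python3 look.py af1 top 60 190 210 300; python3 look.py af2 side 100 100 220 220
```

```text
drot [ 0.3 -0.3 -0.2] doff mm [  1.2   2.7 -17.4] | pos [0.4318 0.3893 0.2224] q [ 0.54  0.34  1.49 -0.    1.32 -0.65] F [-0.3  0.  -0.6] open 0.326 t 47.3167
scale 5.333333333333333
47.3667 [0.4322 0.3898 0.2241] [-0.594 -3.081  0.008] [-0.61 -0.7  -0.1 ] 0.32587050659925426 [ 5.43e-01  3.37e-01  1.49e+00 -1.00e-03  1.32e+00 -6.47e-01]
scale 5.0
47.4167 [0.4328 0.3905 0.2257] [-0.593 -3.083  0.005] [-0.23  0.51  0.09] 0.32445979056606444 [ 5.430e-01  3.360e-01  1.488e+00 -1.000e-03  1.321e+00 -6.470e-01]
```

Call:
{"api": "arm_command", "payload": {
  "delta_rot": [
    [0, 0, 0],
    [0, 0, 0],
    [0, 0, 0],
    [0, 0, 0],
    [0, 0, 0],
    [0, 0, 0],
    [0, 0, 0],
    [0, 0, 0]
  ],
  "offset": [
    [2, 0, -10],
    [0, 0, -5],
    [0, 0, 0],
    [0, 0, 0],
    [0, 0, 0],
    [0, 0, 0],
    [0, 0, 0],
    [0, 0, 0]
  ],
  "fingers": [-1, -1, -1, 0, 0, 0, 0, 0]
}}

```text
time_s: 48.08
ee_pos: [0.4356, 0.3926, 0.2132]
tcp_rot: [0.59, 3.083, 0.002]
contact_force: [0.4, 0.1, 0.4]
opening: 0.499
```

Call:
{"api": "arm_command", "payload": {
  "delta_rot": [
    [0, 0, 0],
    [0, 0, 0],
    [0, 0, 0],
    [0, 0, 0],
    [0, 0, 0],
    [0, 0, 0]
  ],
  "offset": [
    [0, 0, 15],
    [0, 0, 30],
    [0, 0, 35],
    [0, 0, 35],
    [0, 0, 20],
    [0, 0, 0]
  ],
  "fingers": [0, 0, 0, 0, 0, 0]
}}

```text
time_s: 48.58
ee_pos: [0.4329, 0.391, 0.3525]
tcp_rot: [-0.59, -3.084, 0.004]
contact_force: [0.3, -0.6, 0.5]
opening: 0.504
```

```bash
python3 -c "
from h import *
need(down(109.7),loc(H,-.28,0,.2))"; python3 look.py ag1 top 60 190 260 300; python3 look.py ag2 side 100 100 220 220
```

```text
drot [ 0.2 -0.1 41.4] doff mm [-124.9  -85.  -152.5] | pos [0.4329 0.391  0.3525] q [ 0.54  0.28  1.26 -0.    1.6  -0.65] F [ 0.3 -0.6  0.5] open 0.504 t 48.5833
scale 4.0
48.6333 [0.4327 0.3909 0.3509] [-0.59  -3.083  0.005] [-0.05 -1.06  0.03] 0.49831104233068335 [ 5.440e-01  2.780e-01  1.267e+00 -1.000e-03  1.601e+00 -6.490e-01]
scale 5.0
48.6833 [0.4321 0.3905 0.3485] [-0.589 -3.08   0.009] [ 0.12 -1.35 -1.12] 0.49938646397022113 [ 5.440e-01  2.790e-01  1.271e+00 -1.000e-03  1.599e+00 -6.490e-01]
```

Call:
{"api": "arm_command", "payload": {
  "delta_rot": [
    [0, 0, 7],
    [0, 0, 7],
    [0, 0, 7],
    [0, 0, 7],
    [0, 0, 7],
    [0, 0, 6],
    [0, 0, 0],
    [0, 0, 0],
    [0, 0, 0]
  ],
  "offset": [
    [-16, -12, 0],
    [-16, -12, 0],
    [-16, -12, 0],
    [-16, -12, 0],
    [-16, -12, -10],
    [-15, -12, -20],
    [0, 0, -30],
    [0, 0, -30],
    [0, 0, 0]
  ],
  "fingers": [-1, -1, -1, -1, -1, -1, -1, -1, -1]
}}

```text
time_s: 49.43
ee_pos: [0.3262, 0.3112, 0.2396]
tcp_rot: [0.566, -3.068, 0.03]
contact_force: [-1.4, -0.3, -0.8]
opening: -0.003
```

```bash
python3 -c "
from h import *
need(down(109.7),loc(H,-.22,0,.192))"; python3 look.py ah2 side 80 80 240 220
```

```text
drot [ 1.3 -1.1 -1.2] doff mm [ 38.3  15.  -47.6] | pos [0.3262 0.3112 0.2396] q [ 0.52  0.1   1.75 -0.01  1.31 -1.41] F [-1.4 -0.3 -0.8] open -0.003 t 49.4333
scale 4.285714285714286
49.4833 [0.3273 0.3119 0.2421] [ 0.566 -3.07   0.028] [-0.5   0.28 -0.4 ] 0.0008325839891717956 [ 0.522  0.103  1.749 -0.011  1.315 -1.411]
```

Call:
{"api": "arm_command", "payload": {
  "delta_rot": [
    [1.3, -1.1, -1.2],
    [0, 0, 0],
    [0, 0, 0],
    [0, 0, 0]
  ],
  "offset": [
    [8, 3, -20],
    [2, 1, -20],
    [2, 1, -10],
    [0, 0, 0]
  ],
  "fingers": [-1, -1, -1, -1]
}}

```text
time_s: 49.82
ee_pos: [0.3419, 0.3184, 0.1939]
tcp_rot: [-0.533, 3.088, 0.005]
contact_force: [0.4, -0.3, -0.0]
opening: 0.0
```

```bash
cat >> h.py <<'E'
def hl():
    s=robot.get_state();p=s["ee_pos"];c,q=np.cos(H[2]),np.sin(H[2]);d=p[:2]-H[:2]
    F=s["contact_force"];print("local x %.4f y %.4f z %.4f"%(c*d[0]+q*d[1],-q*d[0]+c*d[1],p[2]),"F along x %.1f z %.1f"%(c*F[0]+q*F[1],F[2]))
E
python3 -c "
from h import *
hl();need(down(109.7),loc(H,-.19,0,.192))"
```

```text
local x -0.2439 y 0.0002 z 0.1939 F along x 0.3 z -0.0
drot [-0.2  0.4  0.1] doff mm [50.8 18.  -1.9] | pos [0.3419 0.3184 0.1939] q [ 0.51  0.15  1.81  0.    1.16 -1.4 ] F [ 0.4 -0.3 -0. ] open 0.0 t 49.8167
```

Call:
{"api": "arm_command", "payload": {
  "delta_rot": [
    [0, 0, 0],
    [0, 0, 0],
    [0, 0, 0],
    [0, 0, 0],
    [0, 0, 0],
    [0, 0, 0],
    [0, 0, 0],
    [0, 0, 0]
  ],
  "offset": [
    [12, 4.3, -1],
    [12, 4.3, 0],
    [12, 4.3, 0],
    [12, 4.3, 0],
    [12, 4.3, 2],
    [12, 4.3, 3],
    [12, 4.3, 4],
    [0, 0, 0]
  ],
  "fingers": [-1, -1, -1, -1, -1, -1, -1, -1]
}}

```text
time_s: 50.48
ee_pos: [0.4408, 0.3548, 0.2134]
tcp_rot: [-0.53, 3.073, 0.012]
contact_force: [0.3, 0.4, -0.1]
opening: -0.001
```

```bash
python3 -c "
from h import *
hl();need(down(109.7),loc(H,-.085,0,.214))"; python3 look.py ai2 side 80 80 240 220
```

```text
local x -0.1386 y 0.0011 z 0.2134 F along x 0.4 z -0.1
drot [-0.7  1.2  0.1] doff mm [50.8 17.   0.6] | pos [0.4408 0.3548 0.2134] q [ 0.48  0.3   1.57  0.    1.25 -1.43] F [ 0.3  0.4 -0.1] open -0.001 t 50.4833
scale 4.285714285714286
50.5333 [0.4397 0.3544 0.213 ] [-0.531  3.074  0.011] [ 0.69 -0.35  0.63] -0.002539431199934913 [ 0.481  0.299  1.574  0.     1.246 -1.432]
```

Call:
{"api": "arm_command", "payload": {
  "delta_rot": [
    [0, 0, 0],
    [-0.7, 1.2, 0],
    [0, 0, 0],
    [0, 0, 0],
    [0, 0, 0],
    [0, 0, 0],
    [0, 0, 0]
  ],
  "offset": [
    [-10, -4, 15],
    [-30, -11, 0],
    [-30, -11, 0],
    [-30, -11, -15],
    [0, 0, -25],
    [0, 0, -12],
    [0, 0, 0]
  ],
  "fingers": [-1, -1, -1, -1, -1, -1, -1]
}}

```text
time_s: 51.12
ee_pos: [0.3355, 0.316, 0.1792]
tcp_rot: [-0.534, 3.093, 0.001]
contact_force: [-0.7, -0.7, 0.5]
opening: -0.002
```

```bash
python3 -c "
from h import *
hl();need(down(109.7),loc(H,-.20,0,.176))"; python3 look.py aj2 side 80 80 240 220
```

```text
local x -0.2508 y 0.0001 z 0.1792 F along x -0.9 z 0.5
drot [-0.1  0.2  0.1] doff mm [47.9 17.  -3.2] | pos [0.3355 0.316  0.1792] q [ 0.51  0.16  1.85 -0.    1.13 -1.4 ] F [-0.7 -0.7  0.5] open -0.002 t 51.1167
scale 4.285714285714286
51.1667 [0.3362 0.3163 0.1802] [-5.330e-01  3.092e+00  2.000e-03] [-0.84  0.29 -0.09] 0.0021755472268307676 [ 5.130e-01  1.610e-01  1.844e+00 -1.000e-03  1.133e+00 -1.399e+00]
```

Call:
{"api": "arm_command", "payload": {
  "delta_rot": [
    [0, 0, 0],
    [0, 0, 0],
    [0, 0, 0],
    [0, 0, 0],
    [0, 0, 0],
    [0, 0, 0]
  ],
  "offset": [
    [12, 4.3, -3],
    [12, 4.3, -1],
    [12, 4.3, -1],
    [10, 3.6, -1],
    [10, 3.6, 0],
    [0, 0, 0]
  ],
  "fingers": [-1, -1, -1, -1, -1, -1]
}}

```text
time_s: 51.67
ee_pos: [0.4035, 0.3408, 0.1791]
tcp_rot: [-0.531, 3.082, 0.007]
contact_force: [0.3, 0.6, 0.3]
opening: -0.0
```

```bash
python3 -c "
from h import *
hl();need(down(109.7),loc(H,-.15,0,.195))"; python3 look.py ak2 side 80 80 240 220
```

```text
local x -0.1784 y 0.0006 z 0.1791 F along x 0.5 z 0.3
drot [-0.4  0.8  0.1] doff mm [27.   9.1 15.9] | pos [0.4035 0.3408 0.1791] q [ 0.49  0.27  1.7  -0.    1.15 -1.42] F [0.3 0.6 0.3] open -0.0 t 51.6667
scale 4.285714285714286
51.7167 [0.4026 0.3405 0.1789] [-0.531  3.083  0.006] [-0.19 -0.1  -0.17] 0.001548446722439354 [ 0.491  0.27   1.703 -0.     1.154 -1.421]
```

Call:
{"api": "arm_command", "payload": {
  "delta_rot": [
    [-0.3, 0.6, 0],
    [0, 0, 0],
    [0, 0, 0],
    [0, 0, 0],
    [0, 0, 0]
  ],
  "offset": [
    [9.5, 3.4, 3],
    [9.5, 3.4, 4],
    [9.5, 3.4, 5],
    [9.5, 3.4, 5],
    [0, 0, 0]
  ],
  "fingers": [-1, -1, -1, -1, -1]
}}

```text
time_s: 52.13
ee_pos: [0.4432, 0.3547, 0.1969]
tcp_rot: [0.532, -3.096, -0.0]
contact_force: [-0.2, -1.1, 0.6]
opening: -0.0
```

```bash
python3 -c "
from h import *
hl();need(down(109.7),loc(H,-.086,0,.213))"; python3 look.py al2 side 80 80 240 220
```

```text
local x -0.1364 y 0.0002 z 0.1969 F along x -0.6 z 0.6
drot [-0.  -0.   0.2] doff mm [47.5 16.8 16.1] | pos [0.4432 0.3547 0.1969] q [ 0.48  0.33  1.57  0.    1.24 -1.43] F [-0.2 -1.1  0.6] open -0.0 t 52.1333
scale 4.285714285714286
52.1833 [0.4421 0.3543 0.1964] [ 0.532 -3.095  0.   ] [-0.02 -0.3   0.2 ] 0.002309774586239345 [ 0.479  0.33   1.572  0.     1.241 -1.433]
```

Call:
{"api": "arm_command", "payload": {
  "delta_rot": [
    [0, 0, 0],
    [0, 0, 0],
    [0, 0, 0],
    [0, 0, 0]
  ],
  "offset": [
    [5, 2, 8],
    [7, 2.5, 7],
    [8, 3, 3],
    [0, 0, 0]
  ],
  "fingers": [-1, -1, -1, -1]
}}

```text
time_s: 52.52
ee_pos: [0.4611, 0.3615, 0.2143]
tcp_rot: [0.532, -3.092, 0.002]
contact_force: [-0.1, -0.8, -0.4]
opening: -0.001
```

```bash
python3 -c "
from h import *
hl();need(down(109.7),loc(H,-.086,0,.215))"; python3 look.py am2 side 80 80 240 220
```

```text
local x -0.1172 y 0.0005 z 0.2143 F along x -0.3 z -0.4
drot [ 0.1 -0.3  0.2] doff mm [29.5 10.   0.7] | pos [0.4611 0.3615 0.2143] q [ 0.47  0.35  1.5   0.    1.3  -1.44] F [-0.1 -0.8 -0.4] open -0.001 t 52.5167
scale 4.285714285714286
52.5667 [0.4603 0.3612 0.2139] [ 5.32e-01 -3.09e+00  2.00e-03] [-0.12  0.25  0.25] -0.002016335182807142 [ 0.475  0.35   1.498  0.     1.3   -1.437]
```

Call:
{"api": "arm_command", "payload": {
  "delta_rot": [
    [0, 0, 0],
    [0, 0, 0],
    [0, 0, 0]
  ],
  "offset": [
    [8, 3, 1],
    [8, 3, 0],
    [0, 0, 0]
  ],
  "fingers": [-1, -1, -1]
}}

```text
time_s: 52.82
ee_pos: [0.4766, 0.3674, 0.2143]
tcp_rot: [0.532, -3.089, 0.003]
contact_force: [0.6, 0.4, -0.1]
opening: 0.002
```

```bash
python3 -c "
from h import *
hl();need(down(109.7),loc(H,-.086,0,.215))"; python3 look.py an2 side 80 80 240 220
```

```text
local x -0.1006 y 0.0009 z 0.2143 F along x 0.6 z -0.1
drot [ 0.2 -0.4  0.1] doff mm [14.   4.   0.7] | pos [0.4766 0.3674 0.2143] q [ 0.47  0.38  1.45  0.    1.32 -1.44] F [ 0.6  0.4 -0.1] open 0.002 t 52.8167
scale 4.285714285714286
52.8667 [0.476  0.3673 0.2142] [ 5.320e-01 -3.088e+00  3.000e-03] [-0.7   0.12 -0.88] -0.0067734895565598535 [ 4.710e-01  3.790e-01  1.453e+00  1.000e-03  1.317e+00 -1.441e+00]
```

Call:
{"api": "arm_command", "payload": {
  "delta_rot": [
    [0, 0, 0],
    [0, 0, 0],
    [0, 0, 0]
  ],
  "offset": [
    [8, 3, 1],
    [6, 2, 0],
    [0, 0, 0]
  ],
  "fingers": [-1, -1, -1]
}}

```text
time_s: 53.12
ee_pos: [0.4855, 0.3709, 0.2145]
tcp_rot: [0.531, -3.074, 0.008]
contact_force: [0.3, -0.5, -0.1]
opening: -0.0
```

```bash
python3 -c "
from h import *
hl();need(down(109.7),loc(H,-.086,0,.215))"; python3 look.py ao2 side 80 80 240 220
```

```text
local x -0.0911 y 0.0012 z 0.2145 F along x 0.1 z -0.1
drot [ 0.5 -1.2  0.1] doff mm [5.2 0.6 0.5] | pos [0.4855 0.3709 0.2145] q [ 0.47  0.4   1.41  0.    1.34 -1.44] F [ 0.3 -0.5 -0.1] open -0.0 t 53.1167
scale 4.285714285714286
53.1667 [0.4858 0.3711 0.2144] [ 0.531 -3.075  0.007] [-3.97 -1.    1.61] -0.0035361124209691134 [ 0.469  0.404  1.415  0.002  1.343 -1.444]
```

```bash
python3 look.py ba1 side 60 60 260 210; python3 look.py ba2 top
python3 - <<'E'
from h import *
hl()
a=tip("side","bin_lip");b=tip("top","bin_lip");print(a,b)
print("shut exp",proj("side",loc(H,-0.068,0,0.208)),proj("top",loc(H,-0.068,0,0.208)))
for x0 in (0.06,0.12,0.2):
    import math
    # panel rotated about hinge (-.068,.012)
    print(x0,proj("side",loc(H,-.068-.196*math.sin(x0),0,.012+.196*math.cos(x0))),proj("top",loc(H,-.068-.196*math.sin(x0),0,.012+.196*math.cos(x0))))
E
```

```text
scale 4.0
53.2167 [0.4858 0.371  0.2143] [ 0.531 -3.075  0.007] [-3.4  -0.75  0.92] -0.0015757423488027128 [ 0.469  0.404  1.416  0.002  1.343 -1.444]
53.2667 [0.4858 0.3711 0.2143] [ 0.532 -3.076  0.007] [-3.98 -1.4   0.67] -0.0003826361586427679 [ 0.469  0.404  1.416  0.002  1.342 -1.444]
local x -0.0907 y 0.0012 z 0.2143 F along x -4.2 z 0.7
[(array([180.416, 167.2  ]), 0.76)] []
shut exp [[180.99453271 163.60504745]] [[157.4983664  229.47588205]]
0.06 [[180.01746167 166.49658167]] [[158.93987022 234.45996864]]
0.12 [[179.09636681 169.64237908]] [[160.50359445 239.45208507]]
0.2 [[177.96638862 174.21404072]] [[162.7631305 246.0704726]]
```

View pics/ba1.png

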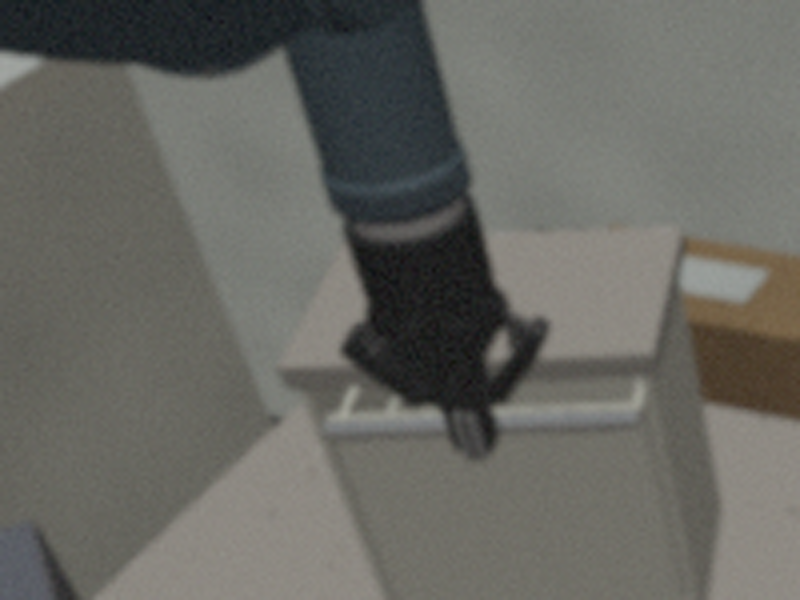

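View pics/ba2.png

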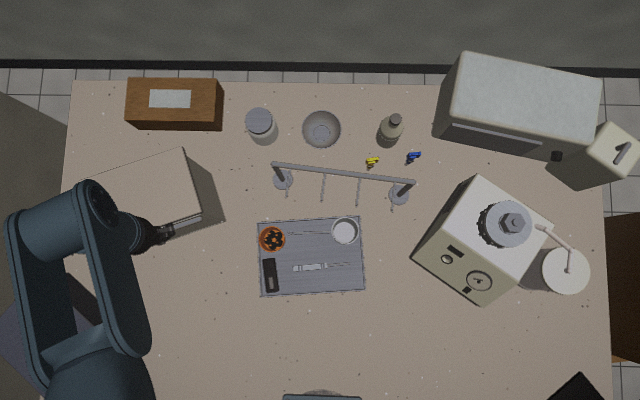

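The side picture shows the lip bar at crop (330–640, 420), still about 0.06 rad short of shut. The top view shows the pin flat in the tray at (315,267). I'll push a bit more.

Call:
{"api": "arm_command", "payload": {
  "delta_rot": [
    [0, 0, 0],
    [0, 0, 0],
    [0, 0, 0],
    [0, 0, 0],
    [0, 0, 0],
    [0, 0, 0]
  ],
  "offset": [
    [3, 1, 0],
    [3, 1, 0],
    [3, 1, 0],
    [3, 1, 0],
    [3, 1, 0],
    [2, 1, 0]
  ],
  "fingers": [-1, -1, -1, -1, -1, -1]
}}

```text
time_s: 53.87
ee_pos: [0.4862, 0.3713, 0.2147]
tcp_rot: [0.53, -3.038, 0.022]
contact_force: [-6.6, -4.4, 4.6]
opening: -0.001
```

```bash
python3 look.py bb1 side 60 60 260 210
python3 - <<'E'
from h import *
hl()
print(tip("side","bin_lip"))
E
```

```text
scale 4.0
53.9167 [0.4863 0.3713 0.2146] [ 0.529 -3.038  0.022] [-9.28 -4.41  5.66] 0.0013089809848474 [ 0.468  0.428  1.38   0.003  1.393 -1.448]
local x -0.0902 y 0.0013 z 0.2146 F along x -10.2 z 5.7
[(array([182.912, 165.6  ]), 0.88), (array([270.912, 239.2  ]), 0.6)]
```

The tool is tilting, not advancing, so its linkage is probably caught on the quartz edge. I'll back off, lean the fingers forward and push with the tips.

Call:
{"api": "arm_command", "payload": {
  "delta_rot": [
    [0, 0, 0],
    [0, 0, 0],
    [0, 0, 0],
    [2.4, -6.6, 0],
    [2.4, -6.6, 0],
    [2.4, -6.6, 0],
    [2.4, -6.6, 0],
    [2.4, -6.6, 0],
    [0, 0, 0],
    [0, 0, 0]
  ],
  "offset": [
    [-20, -7, 0],
    [-20, -7, 0],
    [-15, -5, 0],
    [0, 0, 0],
    [0, 0, 0],
    [0, 0, 0],
    [0, 0, 0],
    [0, 0, 0],
    [0, 0, 0],
    [0, 0, 0]
  ],
  "fingers": [-1, -1, -1, -1, -1, -1, -1, -1, -1, -1]
}}

```text
time_s: 54.8
ee_pos: [0.435, 0.3533, 0.2168]
tcp_rot: [-0.442, 2.535, 0.136]
contact_force: [0.9, 0.0, 0.8]
opening: -0.002
```

```bash
python3 look.py bc1 side 60 60 260 210
python3 - <<'E'
from h import *
hl()
from scipy.spatial.transform import Rotation as R
import numpy as np
s=robot.get_state();print(R.from_rotvec(s["tcp_rot"]).as_matrix()[:,2], s["ee_pos"]); print(tip("side","bin_lip"))
E
```

```text
scale 4.0
54.85 [0.4349 0.3531 0.2164] [-0.441  2.537  0.135] [-1.36 -0.81 -0.65] -0.001135036520423385 [ 0.547  0.06   2.011 -0.215  0.518 -1.211]
local x -0.1447 y 0.0015 z 0.2164 F along x -1.6 z -0.7
[ 0.50868845  0.18616494 -0.84058234] [0.43492563 0.35310413 0.21637177]
[(array([182.784, 165.   ]), 0.87)]
```

View pics/bc1.png

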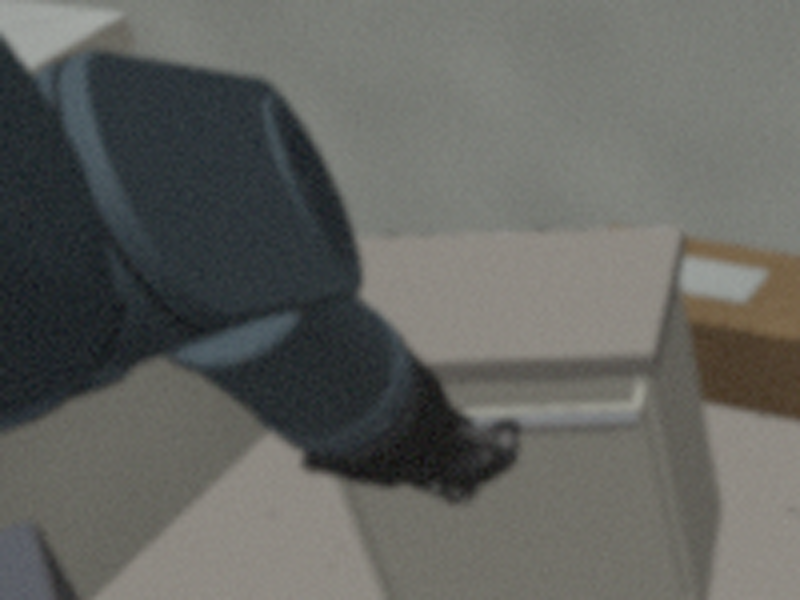

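The tilted gripper sits in front of the lip (tips at crop ~(460,495)), clear of the quartz. Pushing forward.

Call:
{"api": "arm_command", "payload": {
  "delta_rot": [
    [0, 0, 0],
    [0, 0, 0],
    [0, 0, 0],
    [0, 0, 0],
    [0, 0, 0],
    [0, 0, 0],
    [0, 0, 0],
    [0, 0, 0],
    [0, 0, 0],
    [0, 0, 0]
  ],
  "offset": [
    [8, 3, -2],
    [8, 3, -2],
    [8, 3, 0],
    [6, 2, 0],
    [4, 1.5, 0],
    [4, 1.5, 0],
    [4, 1.5, 0],
    [4, 1.5, 0],
    [3, 1, 0],
    [3, 1, 0]
  ],
  "fingers": [-1, -1, -1, -1, -1, -1, -1, -1, -1, -1]
}}

```text
time_s: 55.73
ee_pos: [0.4806, 0.3697, 0.217]
tcp_rot: [-0.442, 2.57, 0.121]
contact_force: [-22.5, -9.6, 17.3]
opening: -0.001
```

```bash
python3 look.py bd1 side 60 60 260 210
python3 - <<'E'
from h import *
hl()
print(tip("side","bin_lip"))
E
```

```text
scale 4.0
55.7833 [0.4807 0.3697 0.217 ] [-0.441  2.571  0.121] [-24.81  -9.89  18.89] 0.00105292068160878 [ 0.525  0.148  1.889 -0.174  0.581 -1.266]
local x -0.0960 y 0.0017 z 0.2170 F along x -26.7 z 18.9
[(array([183.68, 165.2 ]), 0.96)]
```

Call:
{"api": "arm_command", "payload": {
  "delta_rot": [
    [0, 0, 0],
    [0, 0, 0],
    [0, 0, 0],
    [0, 0, 0],
    [0, 0, 0],
    [0, 0, 0],
    [0, 0, 0]
  ],
  "offset": [
    [-10, -4, 0],
    [-25, -9, 0],
    [-35, -13, 10],
    [-35, -13, 10],
    [-25, -9, 20],
    [0, 0, 0],
    [0, 0, 0]
  ],
  "fingers": [-1, -1, -1, -1, -1, -1, -1]
}}

```text
time_s: 56.42
ee_pos: [0.3485, 0.3198, 0.2579]
tcp_rot: [-0.438, 2.574, 0.119]
contact_force: [-0.1, -0.7, 0.3]
opening: -0.002
```

```bash
python3 look.py be1 side 60 60 260 210;python3 look.py be2 top 60 120 260 270
python3 - <<'E'
from h import *
import math
hl()
print(tip("side","bin_lip"),tip("top","bin_lip"))
for y in(-.098,.098):
  for a in (0,.06,.12): 
    p=loc(H,-.068-.196*math.sin(a),y,.012+.196*math.cos(a)); print(y,a,proj("side",p),proj("top",p))
E
```

```text
scale 4.0
56.4667 [0.349  0.32   0.2581] [-0.438  2.573  0.12 ] [-1.12 -0.51  0.26] -0.00016763689285802206 [ 0.603 -0.141  2.066 -0.209  0.707 -1.181]
scale 4.0
56.5167 [0.3495 0.3201 0.2576] [-0.438  2.574  0.119] [-0.14  0.08  0.3 ] -0.00013992480505046014 [ 0.602 -0.139  2.065 -0.209  0.706 -1.181]
local x -0.2362 y -0.0007 z 0.2576 F along x -0.1 z 0.3
[(array([182.72, 165.12]), 0.73)] [(array([160.192, 232.2  ]), 0.75)]
-0.098 0 [[218.52997629 162.51829522]] [[199.01397158 215.8135186 ]]
-0.098 0.06 [[217.86293741 165.40029402]] [[200.50601092 220.77747957]]
-0.098 0.12 [[217.2375338  168.53727098]] [[202.08953631 225.75957661]]
0.098 0 [[143.72193113 164.74259758]] [[116.00376599 243.14108438]]
0.098 0.06 [[142.44351192 167.64049544]] [[117.39438114 248.14344159]]
0.098 0.12 [[141.23515309 170.79142093]] [[118.93779645 253.1437371 ]]
```

View pics/be1.png

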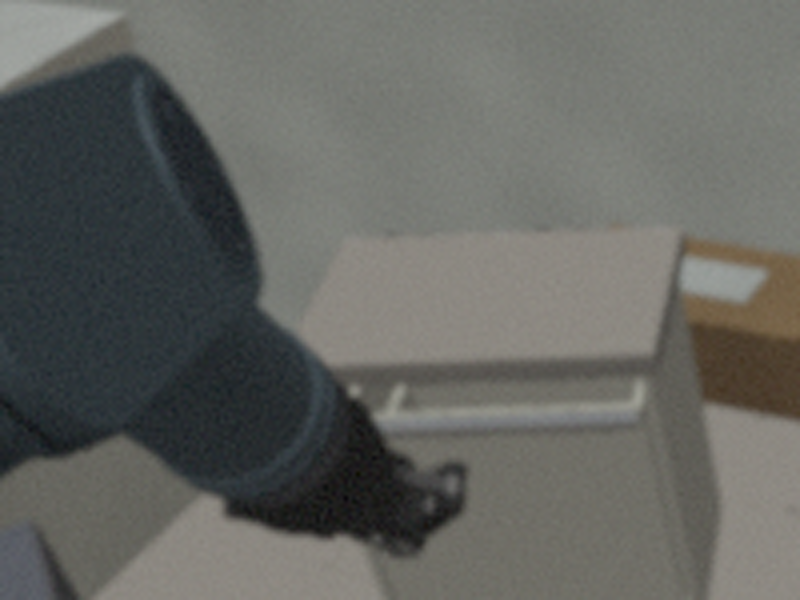

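View pics/be2.png

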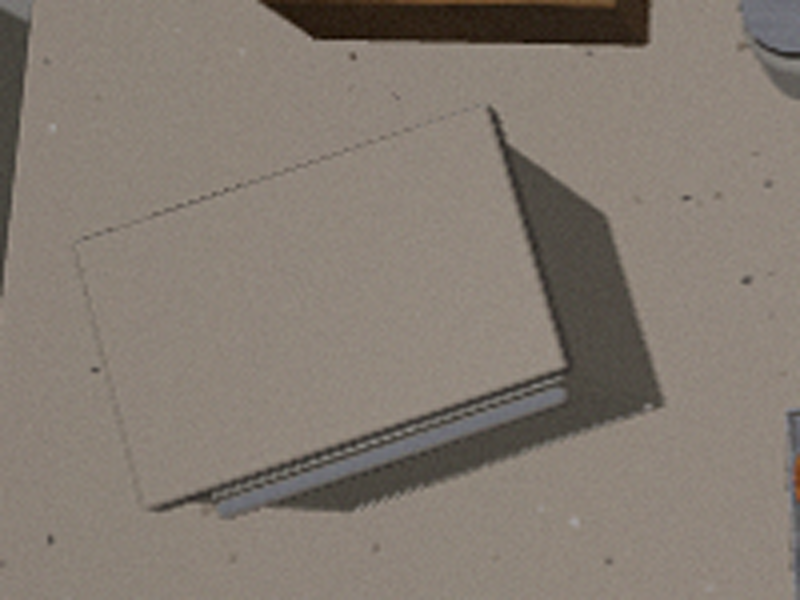

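```bash
python3 look.py bf1 side 135 135 235 185
python3 - <<'E'
from h import *
for y in(-.12,.12):
  print(proj("top",loc(H,-.073,y,.255)),proj("side",loc(H,-.073,y,.255)),proj("top",loc(H,.087,y,.255)),proj("side",loc(H,.087,y,.255)))
E
```

```text
scale 8.0
56.6667 [0.3497 0.3198 0.2564] [-0.438  2.577  0.117] [-0.09  0.51 -0.16] -0.00010652098287394231 [ 0.602 -0.137  2.066 -0.209  0.706 -1.181]
[[202.83244667 212.6255036 ]] [[223.66923604 148.58938566]] [[182.62482603 143.55471639]] [[231.83974625 115.56195405]]
[[ 95.93547148 247.8194794 ]] [[128.88954273 151.46572473]] [[ 78.15856266 177.86810403]] [[147.10788394 118.11711768]]
```

View pics/bf1.png

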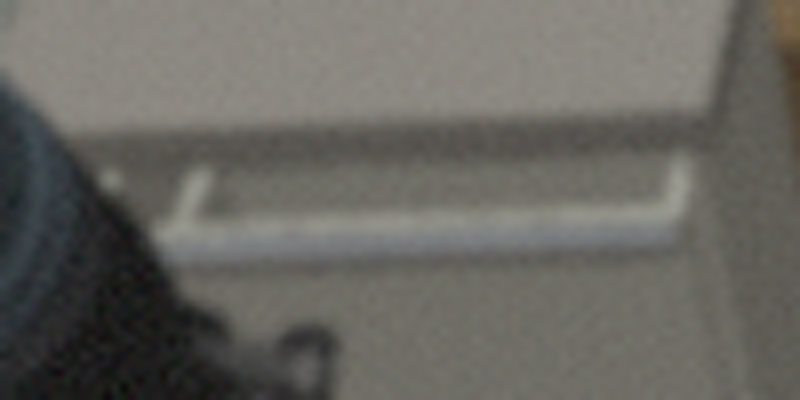

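```bash
ls -t pics | head -30
python3 - <<'E'
import cv2
for n in ("ag1","am2","ao2"):
    print(n,cv2.imread(f"pics/{n}.png").shape)
E
```

```text
bf1.png
be2.png
be1.png
bd1.png
bc1.png
bb1.png
ba2.png
ba1.png
ao2.png
an2.png
am2.png
al2.png
ak2.png
aj2.png
ai2.png
ah2.png
ag2.png
ag1.png
af2.png
af1.png
ae2.png
ae1.png
ad2.png
ad1.png
ac2.png
ac1.png
ab2.png
ab1.png
aa2.png
aa1.png
ag1 (440, 800, 3)
am2 (600, 686, 3)
ao2 (600, 686, 3)
```

View pics/ag1.png

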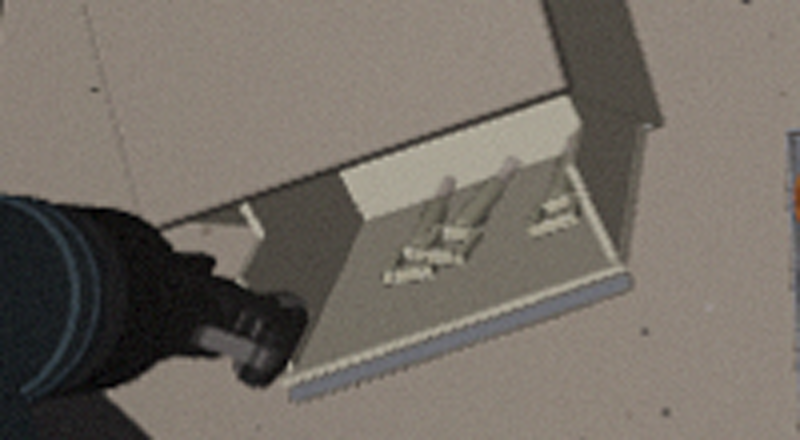

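View pics/am2.png

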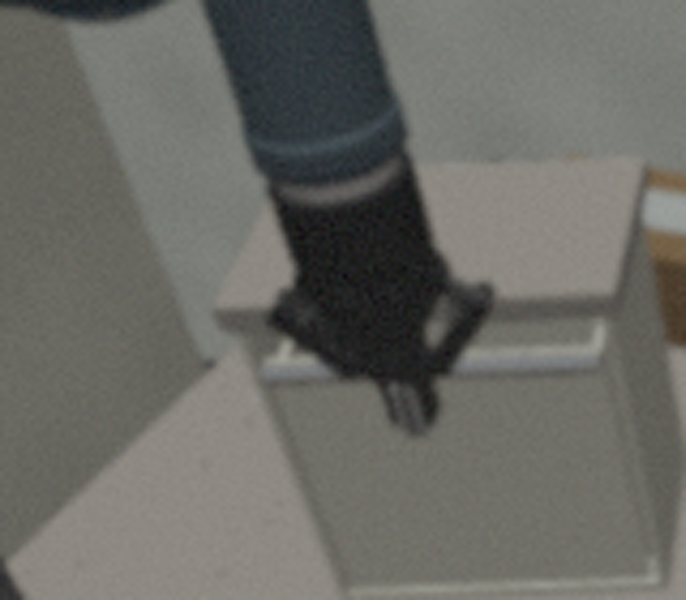

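Run:
```python
from h import *
import cv2,numpy as np
im=robot.snapshot("top").astype(float)
for y in (-.07,-.04,0.):
  print("y",y)
  for x in np.arange(-.100,-.050,.002):
    v=[]
    for dy in np.arange(-.012,.0121,.003):
      p=proj("top",loc(H,x,y+dy,.208))[0]
      v.append(cv2.getRectSubPix(im.astype(np.float32),(1,1),(float(p[0]),float(p[1])))[0,0])
    print(round(x,3),np.mean(v,0).round())
```

```text
y -0.07
-0.1 [135. 126. 117.]
-0.098 [110. 105.  98.]
-0.096 [86. 82. 75.]
-0.094 [75. 71. 63.]
-0.092 [74. 70. 63.]
-0.09 [75. 70. 63.]
-0.088 [75. 71. 63.]
-0.086 [75. 70. 63.]
-0.084 [75. 71. 63.]
-0.082 [74. 69. 62.]
-0.08 [74. 69. 64.]
-0.078 [99. 95. 92.]
-0.076 [109. 109. 112.]
-0.074 [111. 111. 118.]
-0.072 [113. 113. 120.]
-0.07 [110. 109. 109.]
-0.068 [85. 81. 76.]
-0.066 [102.  98.  93.]
-0.064 [96. 92. 88.]
-0.062 [65. 61. 57.]
-0.06 [100.  93.  85.]
-0.058 [138. 128. 119.]
-0.056 [148. 138. 128.]
-0.054 [148. 138. 128.]
-0.052 [147. 138. 127.]
y -0.04
-0.1 [127. 119. 108.]
-0.098 [97. 92. 84.]
-0.096 [78. 73. 67.]
-0.094 [75. 70. 63.]
-0.092 [74. 70. 63.]
-0.09 [74. 70. 63.]
-0.088 [75. 71. 63.]
-0.086 [75. 71. 64.]
-0.084 [74. 70. 63.]
-0.082 [72. 67. 61.]
-0.08 [80. 74. 69.]
-0.078 [102.  99.  95.]
-0.076 [110. 111. 113.]
-0.074 [110. 112. 117.]
-0.072 [112. 113. 118.]
-0.07 [109. 106. 105.]
-0.068 [85. 80. 75.]
-0.066 [104. 101.  95.]
-0.064 [95. 92. 88.]
-0.062 [69. 65. 60.]
-0.06 [108. 101.  92.]
-0.058 [140. 131. 121.]
-0.056 [147. 137. 126.]
-0.054 [148. 138. 127.]
-0.052 [146. 136. 126.]
y 0.0
-0.1 [123. 116. 107.]
-0.098 [100.  95.  88.]
-0.096 [79. 75. 67.]
-0.094 [74. 69. 62.]
-0.092 [74. 69. 62.]
-0.09 [75. 70. 63.]
-0.088 [74. 71. 63.]
-0.086 [73. 69. 62.]
-0.084 [73. 69. 62.]
-0.082 [66. 63. 56.]
-0.08 [82. 77. 73.]
-0.078 [106. 103. 101.]
-0.076 [111. 110. 115.]
-0.074 [111. 111. 118.]
-0.072 [112. 113. 117.]
-0.07 [101.  99.  96.]
-0.068 [82. 79. 72.]
-0.066 [113. 109. 104.]
-0.064 [87. 83. 79.]
-0.062 [73. 67. 62.]
-0.06 [114. 105.  97.]
-0.058 [142. 133. 123.]
-0.056 [146. 136. 126.]
-0.054 [145. 136. 125.]
-0.052 [146. 135. 125.]
```

Measured in the top view, the panel rim is at local x −0.067 to −0.063 and the bar just in front at −0.079 to −0.069. The front panel is therefore at its shut position. Final look at the whole scene.

```bash
python3 look.py bg1 top 240 160 560 320; python3 look.py bg2 side
python3 - <<'E'
from h import *
o=tip("top","reset_pin");t=tip("top","pin_tip");print(o,t)
for l in (o,t):
    if l: print(atz("top",l[0][0],.011))
print(robot.get_state()["contact_force"])
E
```

```text
scale 2.5
56.7667 [0.3494 0.3196 0.2562] [-0.438  2.577  0.117] [-0.55 -0.3  -0.06] -0.0017043303219148001 [ 0.602 -0.137  2.066 -0.209  0.707 -1.181]
56.8167 [0.3493 0.3196 0.2563] [-0.438  2.577  0.117] [-0.92  0.24 -1.08] 0.0024024455886213756 [ 0.602 -0.137  2.066 -0.209  0.707 -1.181]
[(array([313.216, 267.8  ]), 0.49)] [(array([350.912, 266.8  ]), 0.61)]
[0.42770774 0.03219705 0.011     ]
[ 0.43302285 -0.06765842  0.011     ]
[1.19569995 0.28621997 0.33423158]
```

View pics/bg1.png

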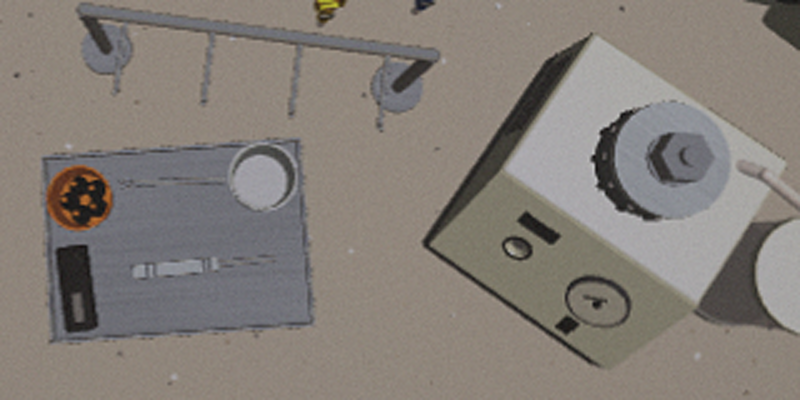

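View pics/bg2.png

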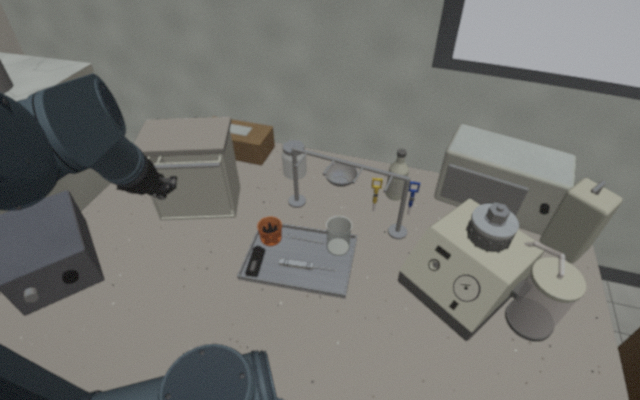

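Top view: the pin lies flat in the tray at crop (130–275, 265), the tub (80,197) and beaker (262,177) are upright, and the hooks are empty. Side view: the bin is shut at (195,170), the gripper is clear of everything, and the force is about 0. Handing in.

```bash
python3 -c "
from bench import robot
print(robot.close_job(), robot.get_state()['time_s'])"
```

```text
the job is handed in; nothing more can be done
the job is handed in; nothing more can be done
```

I finished every step and handed the job in at about 57 s of the 210 s allowed; it gives no verdict.

**What I did:**
- **Nut:** I turned it clockwise to its stop; the torque rose to about 3.9 N m there.
- **Reset button:** I pressed it fully in with the pin for over 1.2 s at about 17–21 N, then laid the pin flat back in the tray.
- **Handles:** I dropped all three white handles in the bin and left the blue and yellow look-alikes alone.
- **Bin:** The first pushes, with the tool vertical, stalled, probably on the quartz edge. I finished with the tool tilted, at about 27 N.

**Last checks:**
- **Tray and hooks:** The pin lies flat inside the tray, the beaker and specula tub are upright, and the hooks are empty.
- **Gripper:** It stands clear of everything, with about 0 N on it.
- **Disagreement on the bin:** Taking the lip bar as in line with the panel put the bin about 0.045 rad open. The top view shows the bar sitting in front of the panel, and the panel rim itself is at its shut position to within about 2 mm, so I took the bin as shut.
- **Not checked directly:** I last saw the three handles lying in the bin before closing it. I took the button to be out again because the pin had been withdrawn. A white sliver visible above the bin rim was not positively identified.

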